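# Charge the pigment mill and hold its feed gate open

## Robot

A 7-joint arm with a two-finger parallel gripper is mounted at the origin on the work surface. World frame = base frame: x ahead of the robot, y to its left, z up, the work surface at z = 0. Lengths are in m, angles in rad, forces in N, time in s.
With the tool pointing down it reaches from about 0.4 to 0.875 m from the base axis. Payload 6.5 kg.
Tool frame: the origin (TCP) lies between the finger pads; the fingertips stand 8 mm ahead of it and the grasp point (between the pads) lies 11 mm behind it; z points along the fingers, y is the direction in which the jaws open and shut (so a half turn about z gives the same grasp; the last joint's range is limited). The gripper opens to 88 mm and grips with 3 to 60 N. Pads are 18 mm wide; open, the fingers measure 123 mm over their backs; the gripper's body (75 mm by 187 mm) begins 45 mm behind the grasp point.
Start: joints at [1.238, 0.536, -0.004, 1.538, 0.003, 1.067, -0.071], TCP at [0.171, -0.627, 0.217] pointing down, gripper open.
Joint ranges: [-2.7, 2.7], [-0.37, 2.16], [-1.27, 1.26], [0.24, 2.4], [-1.31, 4.45], [0.19, 1.91], [-2.76, 2.76]. Speed limits (rad/s): [2.39, 2.39, 3.14, 3.14, 3.14, 3.14, 3.14].

## Interface

Orientations are given as [roll, pitch, yaw] about the fixed x, y, z axes, in that order (R = Rz(yaw) Ry(pitch) Rx(roll)).
In Python, from plant import observe, read_camera, close_job gives the robot as it stands.
- The arm moves only by the tool apply_moves, never from a script. Its argument "steps" is a list of rows, each a list of 3 entries, a list of its own where there are three numbers: the shift along the tool's x, y, z in cm, then the turn, a rotation vector about the tool's x, y, z in rad, then the opening in per cent of the stroke, from 0 (shut) to 100 (fully open). In form: [[[x, y, z], [wx, wy, wz], claw], ...]. A call has 1 to 20 rows; each row is the pose to reach, as a shift and turn from the pose commanded when the call began, along the tool's axes at that moment; what a row does not reach only later rows make up. A row lasts 1/12 s, in which the tool goes at most 41.7 mm and 7.16 degrees, less where a joint would pass 70% of its speed; a pose out of reach is approached as far as the arm can. A call with a gripper value outside its range is refused whole. The fingers move at their own pace and stop on an object; the grip force is fixed at half the most. Time passes only in rows, so rows that repeat a pose let the fingers close. It gives the time, the measured TCP pose, the force and the opening at its end, in the units of the state.
- observe(): the state, without advancing time (a new reading comes with each control period).
- read_camera(name): name is "side" or "top" or "wrist"; returns a dict with "pixels" (480x640x3 uint8, blue, green, red), "camera_matrix" (3x3 intrinsics, pixels), "k1" (the pictures are not rectified: a ray, as slopes to the right and down, at radius r is drawn at 1 + k1 r^2 times it, then the intrinsics apply), "extrinsics" (4x4, takes a point from camera to world coordinates). Camera axes: x right, y down, z forward; pixel columns grow to the right and rows downward; lengths in m; the calibration is good to about 2 mm. A picture is of the moment at which its call begins. There is no depth.
- close_job(): hands the job in, once; it reports no verdict.
The state is a dict: "clock": time; "q": joint angles; "joint_velocities": joint speeds; "tau": joint torques, N m; "tool_pos": TCP position; "tool_rot": TCP orientation; "wrist_force": force on the tool from outside, world axes, zero at the start; "ft_torque": the same for the moment, N m; "width": opening from 0.0 (shut) to 1.0 (fully open).
Only numpy, scipy, OpenCV 4.12 (cv2) and the standard library are available. Lean on these libraries where they do the work, as an engineer would, in place of code of your own. Each camera call takes 0.05 s, during which the arm holds its last target.

## Task

Charge the pigment mill: with the mill's slide gate still shut, lift the steel pour tray and tip all five ochre lumps off it into the mill's hopper, then stand the empty tray flat on the bench again. Then pull the gate's black knob out against its spring until the yellow pointer meets the red line, so that all the lumps drop into the mill, and finish while still holding it there: the program ends with the gate held at the line, not let go. Leave the jars, tins, palette, brush and mask where they are.

Things in the scene. Friction and masses are not known exactly. Their poses are not given: they have to be found in the camera images.
- mill: Bench pigment mill, fixed: green drum, motor behind it, square steel hopper on top. Origin on the bench (z = 0) straight under the hopper's centre; +x is the way the gate pulls out, away from the motor. Two rails (tops at z = 134 mm, y = +-46 mm) run out below the hopper to an end bar at x = 225 to 235 mm. The motor reaches x = -250 mm and z = 146 mm.
- hopper_mouth (a point): Centre of the hopper's mouth, level with its rim top, 216 mm above the bench. Mouth 146 mm square (158 mm over the rim), sides along the mill's x and y; it narrows to a 66 mm square throat from z = 152 mm down to the gate blade (top at z = 132 mm). Below the blade lies the closed mill chamber, 66 mm square, floor at z = 32 mm.
- gate (a joint): How far the spring-return slide gate is pulled out, in m: 0 = shut (its rest), 0.070 = pointer exactly at the red line, throat fully open; end stop at 0.085. Its springs pull it shut with about 4 N at 0, rising evenly to about 10 N at the red line; let go, it shuts by itself.
- gate_knob (a point): Grip point on the gate's black upright knob: on its axis, 21 mm below its top. Knob 24 mm across, 42 mm tall (z = 146 to 188 mm) on a 14 mm neck, on the gate's cross-head (top at z = 140 mm). It stands 125 mm from the hopper's centre along the mill's +x when shut and moves with the gate. A yellow pointer bar crosses under it over both rails.
- mark (a point): The red line, painted across both guide rails: this point is midway between the two red bands, 195 mm from the hopper's centre along the mill's +x, 138 mm above the bench. At the mark the knob's axis and its yellow pointer are straight over this line.
- tray: Loose steel pour tray, about 0.35 kg empty. Origin at the centre of its underside; z up; +x points to its open pouring side, y along its bridge handle. Floor 120 mm (x) by 124 mm (y), 3 mm thick, walls 24 mm high on the back and both sides; the open side at +x has a flat lip, 104 mm wide, that ends 77 mm from the origin.
- tray_handle (a point): Middle of the tray's wooden bridge handle, 78 mm above the tray's underside, over its centre of mass: a bar along the tray's y, 14 mm thick (x) and 14 mm high, 120 mm free between its two posts; 71 mm free height under it down to the tray's underside.
- tray_lip (a point): Middle of the edge of the tray's pouring lip, 77 mm from the tray's origin along its +x, on the upper face of the floor (3 mm above the underside).
- lump0: Yellow ochre pigment lump, rough stone shape about 30 mm across and 24 mm high, 20 to 45 g; origin at its centre. It starts on the tray and slides off a slope of about 40 degrees; 55 is sure.
- lump1: Yellow ochre pigment lump, rough stone shape about 30 mm across and 24 mm high, 20 to 45 g; origin at its centre. It starts on the tray and slides off a slope of about 40 degrees; 55 is sure.
- lump2: Yellow ochre pigment lump, rough stone shape about 30 mm across and 24 mm high, 20 to 45 g; origin at its centre. It starts on the tray and slides off a slope of about 40 degrees; 55 is sure.
- lump3: Yellow ochre pigment lump, rough stone shape about 30 mm across and 24 mm high, 20 to 45 g; origin at its centre. It starts on the tray and slides off a slope of about 40 degrees; 55 is sure.
- lump4: Yellow ochre pigment lump, rough stone shape about 30 mm across and 24 mm high, 20 to 45 g; origin at its centre. It starts on the tray and slides off a slope of about 40 degrees; 55 is sure.
- jar_yellow: Bystander: yellow paint jar, 58 mm across, 85 mm high; origin at the centre of its underside.
- jar_red: Bystander: red paint jar, 58 mm across, 80 mm high; origin at the centre of its underside.
- jar_blue: Bystander: blue paint jar with black cap, 58 mm across, 80 mm high, between the robot and the mill; origin at the centre of its underside.
- brush_pot: Bystander: steel tin full of brushes, 72 mm across, 100 mm high, brushes to 200 mm; origin at the centre of its underside.
- paint_can: Bystander: paint can, 108 mm across, 118 mm high; origin at the centre of its underside.
- palette: Bystander: round red palette dish with paint spots, 180 mm across, 10 mm high; origin at the centre of its underside.
- brush: Bystander: black paintbrush lying on the bench, 230 mm long (its x), 12 mm thick; origin near its middle, on the bench.
- mask: Bystander: horned papier-mache mask lying face up, 180 mm long (x), 280 mm over the horns (y), 85 mm high; origin at the centre of its underside.
Things that resemble listed ones, but are neither listed nor needed, are in the scene too. What is shaped like the tray but green is not meant.

How it is judged:
On the way, in this order (a step that is already met when the one before it is completed fails the run):
1. the tray is lifted off the bench with all five lumps on it, the gate shut (height (world z) of tray above 0.05 m and value of joint gate below 0.008 m and x of lump0 in the frame of tray between -0.062 and 0.07 m and y of lump0 in the frame of tray between -0.062 and 0.062 m and z of lump0 in the frame of tray between 0 and 0.06 m and x of lump1 in the frame of tray between -0.062 and 0.07 m and y of lump1 in the frame of tray between -0.062 and 0.062 m and z of lump1 in the frame of tray between 0 and 0.06 m and x of lump2 in the frame of tray between -0.062 and 0.07 m and y of lump2 in the frame of tray between -0.062 and 0.062 m and z of lump2 in the frame of tray between 0 and 0.06 m and x of lump3 in the frame of tray between -0.062 and 0.07 m and y of lump3 in the frame of tray between -0.062 and 0.062 m and z of lump3 in the frame of tray between 0 and 0.06 m and x of lump4 in the frame of tray between -0.062 and 0.07 m and y of lump4 in the frame of tray between -0.062 and 0.062 m and z of lump4 in the frame of tray between 0 and 0.06 m), for 0.1 s.
2. all five lumps lie in the hopper, the gate still shut (value of joint gate below 0.008 m and x of lump0 in the frame of mill between -0.075 and 0.075 m and y of lump0 in the frame of mill between -0.075 and 0.075 m and z of lump0 in the frame of mill between 0.128 and 0.225 m and x of lump1 in the frame of mill between -0.075 and 0.075 m and y of lump1 in the frame of mill between -0.075 and 0.075 m and z of lump1 in the frame of mill between 0.128 and 0.225 m and x of lump2 in the frame of mill between -0.075 and 0.075 m and y of lump2 in the frame of mill between -0.075 and 0.075 m and z of lump2 in the frame of mill between 0.128 and 0.225 m and x of lump3 in the frame of mill between -0.075 and 0.075 m and y of lump3 in the frame of mill between -0.075 and 0.075 m and z of lump3 in the frame of mill between 0.128 and 0.225 m and x of lump4 in the frame of mill between -0.075 and 0.075 m and y of lump4 in the frame of mill between -0.075 and 0.075 m and z of lump4 in the frame of mill between 0.128 and 0.225 m), for 0.3 s.
3. the empty tray stands flat on the bench, let go, the lumps still in the hopper over the shut gate (all of step 2 and height (world z) of tray below 0.008 m and angle between tray's own z axis and vertical below 0.1 rad and contact force between the fingers and tray below 0.5 N), for 0.2 s.
At the end, for the whole second after the job is handed in: The robot still holds the gate (2 N or more, nothing else wedging it) with its pointer within 5 mm of the red line; all five lumps are in the mill chamber below the gate; the empty tray stands flat on the bench (within 8 mm and 0.1 rad), let go (value of joint gate between 0.065 and 0.075 m and contact force between any of the fingers, the arm and gate above 2 N and contact force between tray and gate below 0.5 N and height (world z) of tray below 0.008 m and angle between tray's own z axis and vertical below 0.1 rad and contact force between the fingers and tray below 0.5 N and x of lump0 in the frame of mill between -0.036 and 0.036 m and y of lump0 in the frame of mill between -0.036 and 0.036 m and z of lump0 in the frame of mill between 0.03 and 0.124 m and x of lump1 in the frame of mill between -0.036 and 0.036 m and y of lump1 in the frame of mill between -0.036 and 0.036 m and z of lump1 in the frame of mill between 0.03 and 0.124 m and x of lump2 in the frame of mill between -0.036 and 0.036 m and y of lump2 in the frame of mill between -0.036 and 0.036 m and z of lump2 in the frame of mill between 0.03 and 0.124 m and x of lump3 in the frame of mill between -0.036 and 0.036 m and y of lump3 in the frame of mill between -0.036 and 0.036 m and z of lump3 in the frame of mill between 0.03 and 0.124 m and x of lump4 in the frame of mill between -0.036 and 0.036 m and y of lump4 in the frame of mill between -0.036 and 0.036 m and z of lump4 in the frame of mill between 0.03 and 0.124 m); the arm keeps its last pose, push and grip.
It fails at once if a bystander (jar, tin, can, palette, brush or mask) is shoved more than 30 mm (distance of any of jar_yellow, jar_red, jar_blue, brush_pot, paint_can, palette, brush, mask from where it was at the start of the episode above 0.03 m).
It also fails if it takes over 72 s, if anything falls off the work surface, if the arm or the gripper's body presses on something with over 40 N, if the wrist force passes 120 N, or if a joint passes its speed limit or range.

## Working session

There is one attempt and no reset: what is moved stays moved. The work goes in short steps, Python scripts to look and compute and a tool call to move; the robot and the scene stay as the last step left them, time stands still between calls to the robot, and variables do not carry over. Pictures are saved under pics/ and viewed, and the job is handed in when it is done.

Besides the shell and the picture viewer there is one more tool, called after "Emit:" as name(argument=value, ...), one argument or row to a line, values as JSON. apply_moves: Moves the arm, as the interface text tells. Its arguments: {"type":"object","properties":{"steps":{"type":"array"}},"required":["steps"]}

```bash
ls; mkdir -p pics; python3 - <<'E'
from plant import observe, read_camera
import cv2
print(observe())
for n in ["side","top","wrist"]:
    r=read_camera(n); cv2.imwrite(f"pics/{n}0.png",r["pixels"]); print(n,r["camera_matrix"],r["k1"],r["extrinsics"])
E
```

```text
pics
{'clock': 0.0, 'q': array([ 1.2377861 ,  0.5371631 , -0.00445634,  1.53886117,  0.00262017,
        1.06732445, -0.07122182]), 'joint_velocities': array([ 0.00058352, -0.00053595, -0.00126701, -0.00067597, -0.00136937,
       -0.00099556, -0.00038937]), 'tau': array([-7.78184349e-04, -5.70973420e+01,  9.90041234e-01, -2.51598734e+01,
       -5.63350646e-02,  1.79303228e-02,  1.58916901e-04]), 'tool_pos': array([ 0.17118729, -0.62636857,  0.21604562]), 'tool_rot': array([-3.13984772e+00,  1.37035853e-04,  2.66885412e-01]), 'wrist_force': array([-0.17900336,  0.54523928, -0.15269831]), 'ft_torque': array([-0.02405185,  0.01301104, -0.04276013]), 'width': 1.0023050051514621}
side [[466.70412925   0.         316.42229182]
 [  0.         466.70412925 240.52327937]
 [  0.           0.           1.        ]] 0.03426857221839138 [[-0.90588618 -0.2431815   0.34674627  0.20602902]
 [-0.42329892  0.54640065 -0.7226786   0.87837041]
 [-0.01372032 -0.80144188 -0.59791527  0.74650561]
 [ 0.          0.          0.          1.        ]]
top [[442.75895198   0.         313.47557764]
 [  0.         442.75895198 237.6847209 ]
 [  0.           0.           1.        ]] -0.10877618263902009 [[ 0.00350837 -0.98542532  0.1700724   0.41642571]
 [-0.99997483 -0.00450615 -0.00548115  0.12780015]
 [ 0.00616763 -0.17004889 -0.98541633  1.06679077]
 [ 0.          0.          0.          1.        ]]
wrist [[394.31988544   0.         321.22010088]
 [  0.         394.31988544 243.64465757]
 [  0.           0.           1.        ]] -0.06622512064818056 [[ 0.26479918 -0.92706215 -0.26540002  0.23933629]
 [-0.96430163 -0.25512557 -0.07094582 -0.60735155]
 [-0.00193914  0.27471207 -0.96152458  0.38467036]
 [ 0.          0.          0.          1.        ]]
```

View pics/top0.png

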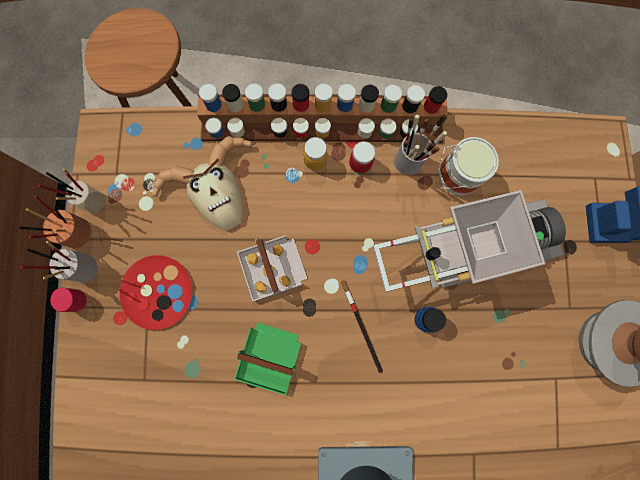

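View pics/side0.png

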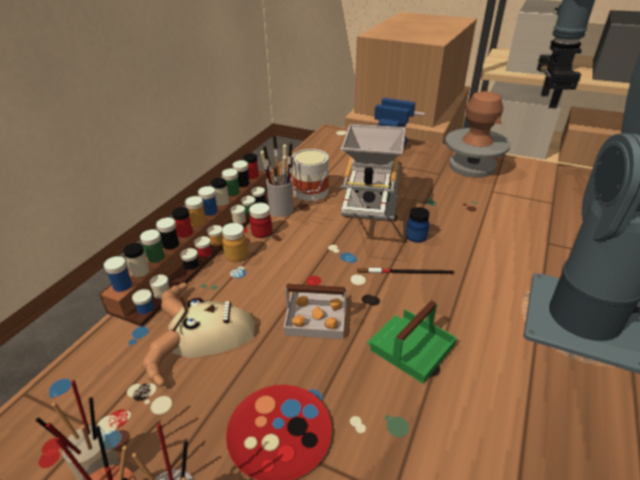

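View pics/wrist0.png

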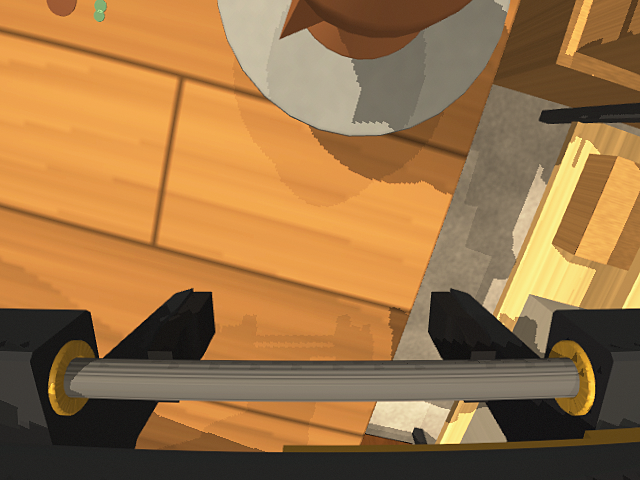

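```bash
cat > h.py <<'E'
import numpy as np, cv2
from plant import observe, read_camera
def ray(r,uv):
    K=r["camera_matrix"];uv=np.atleast_2d(np.array(uv,float))
    # model: drawn = (1+k1 r^2)*slope
    d=cv2.undistortPoints(uv.reshape(-1,1,2),K,np.array([r["k1"],0,0,0,0.])).reshape(-1,2)
    d=np.c_[d,np.ones(len(d))]@r["extrinsics"][:3,:3].T
    return r["extrinsics"][:3,3],d
def onz(r,uv,z):
    o,d=ray(r,uv); return o+d*((z-o[2])/d[:,2])[:,None]
def proj(r,P):
    E=np.linalg.inv(r["extrinsics"]);P=np.atleast_2d(np.array(P,float))
    rv=cv2.Rodrigues(E[:3,:3])[0]
    return cv2.projectPoints(P,rv,E[:3,3],r["camera_matrix"],np.array([r["k1"],0,0,0,0.]))[0].reshape(-1,2)
E
python3 - <<'E'
from h import *
t=cv2.imread("pics/top0.png"); s=cv2.imread("pics/side0.png")
a=cv2.resize(t[225:310,225:325],(800,680)[:2],interpolation=cv2.INTER_CUBIC); a=cv2.resize(a,(700,595)); cv2.imwrite("pics/c1.png",a) # 7x
cv2.imwrite("pics/c2.png",cv2.resize(t[180:300,370:570],None,fx=4,fy=4,interpolation=cv2.INTER_CUBIC))
cv2.imwrite("pics/c3.png",cv2.resize(s[275:345,275:365],None,fx=8,fy=8,interpolation=cv2.INTER_CUBIC))
cv2.imwrite("pics/c4.png",cv2.resize(s[115:235,320:440],None,fx=5,fy=5,interpolation=cv2.INTER_CUBIC))
E
```

```text
(no output)
```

View pics/c1.png

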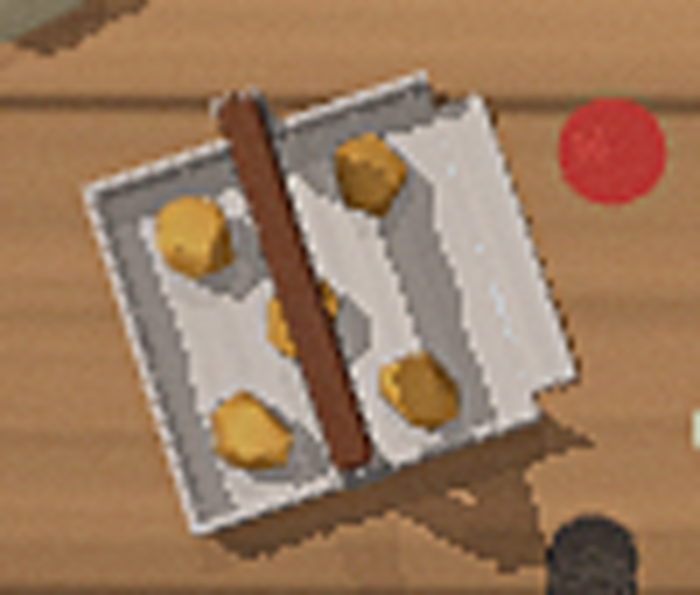

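View pics/c2.png

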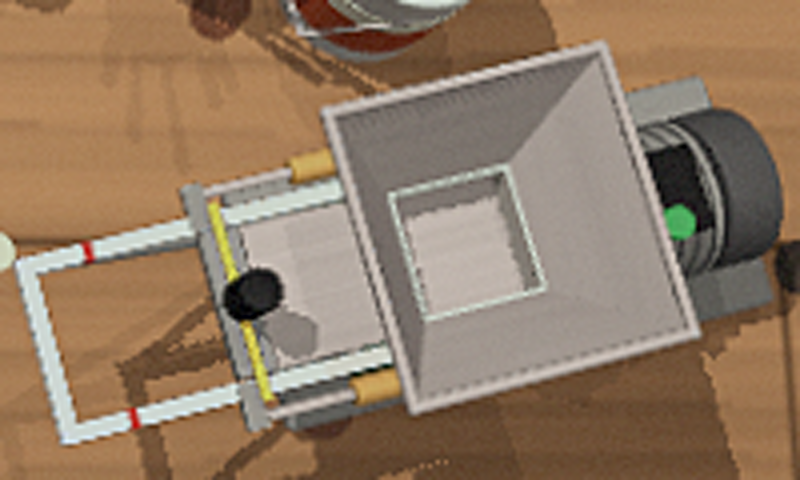

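View pics/c3.png

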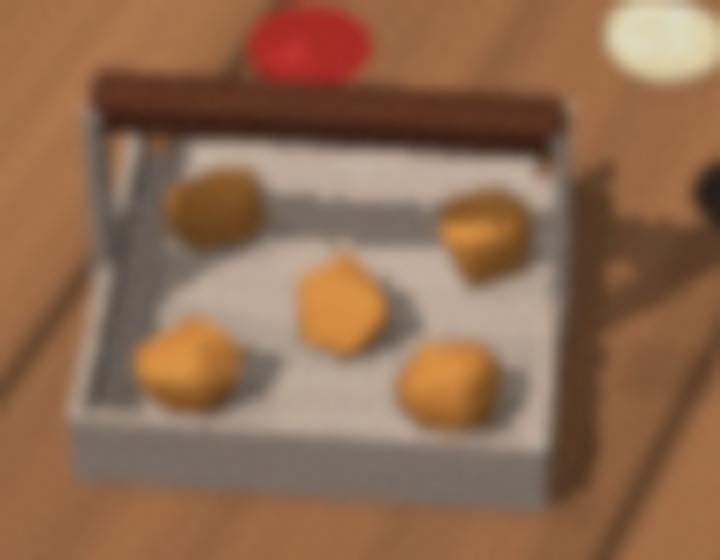

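View pics/c4.png

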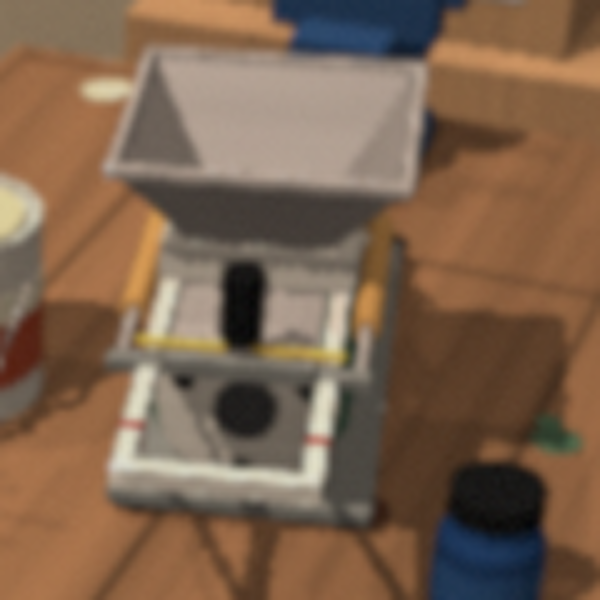

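```bash
cat > m.py <<'E'
from h import *
r=read_camera("top"); s=read_camera("side")
np.set_printoptions(precision=4,suppress=True)
f=lambda p:np.array(p)/7+225
g=lambda p:np.array(p)/4+[370,180]
H=onz(r,f([[237,97],[350,465]]),.085); c=H.mean(0); print("handle ends",H,"mid",c)
d=H[0]-H[1];print("y axis yaw of tray (handle dir minus 90)",np.linalg.norm(d),np.degrees(np.arctan2(d[1],d[0])))
B=onz(r,f([[90,190],[195,530]]),.024); L=onz(r,f([[480,97],[577,377]]),.003)
print("back",B.mean(0),"lip",L.mean(0), np.linalg.norm(L.mean(0)-B.mean(0)))
ax=(L.mean(0)-B.mean(0))[:2]; print("yaw",np.degrees(np.arctan2(ax[1],ax[0])), (B.mean(0)+(L.mean(0)-B.mean(0))*60/137))
# mill
C=onz(r,g([[323,110],[605,43],[698,335],[413,410]]),.216); print(C,C.mean(0),np.linalg.norm(C-np.roll(C,1,0),axis=1))
e=(C[0]-C[1]+C[3]-C[2]);print("mill yaw",np.degrees(np.arctan2(e[1],e[0])))
R=onz(r,g([[88,252],[135,417]]),.134);print("red",R,R.mean(0),np.linalg.norm(R[0]-R[1]));v=R.mean(0)-C.mean(0);print(np.linalg.norm(v[:2]),np.degrees(np.arctan2(v[1],v[0])))
k=onz(r,g([[253,289]]),.188);v=(k-C.mean(0))[0];print("knob",k,np.linalg.norm(v[:2]),np.degrees(np.arctan2(v[1],v[0])))
# side view
q=lambda p:np.array(p)/8+275
H2=onz(s,[np.array([98,76])/8+275,np.array([562,98])/8+275],.085);print("side handle",H2,H2.mean(0))
w=lambda p:np.array(p)/5+[320,115]
C2=onz(s,w([[150,50],[428,62],[413,185],[108,172]]),.216);print("side hopper",C2.mean(0),C2)
R2=onz(s,w([[132,425],[318,440]]),.134);print("side red",R2,R2.mean(0))
E
python3 m.py
```

```text
handle ends [[0.5826 0.2453 0.085 ]
 [0.4651 0.2069 0.085 ]] mid [0.5238 0.2261 0.085 ]
y axis yaw of tray (handle dir minus 90) 0.12369244960994039 18.091607429829722
back [0.5033 0.2827 0.024 ] lip [0.5483 0.1532 0.003 ] 0.13863421421127559
yaw -70.86478284915731 [0.523  0.226  0.0148]
[[ 0.6258 -0.1512  0.216 ]
 [ 0.6627 -0.3021  0.216 ]
 [ 0.5125 -0.3392  0.216 ]
 [ 0.476  -0.189   0.216 ]] [ 0.5692 -0.2454  0.216 ] [0.1545 0.1553 0.1548 0.1546]
mill yaw 103.71527355545547
red [[ 0.5666 -0.0457  0.134 ]
 [ 0.4784 -0.0686  0.134 ]] [ 0.5225 -0.0572  0.134 ] 0.0911753965591885
0.1939243631971995 103.94666037599643
knob [[ 0.5393 -0.1195  0.188 ]] 0.1294288090639455 103.37064018126183
side handle [[0.5802 0.2442 0.085 ]
 [0.4657 0.2021 0.085 ]] [0.5229 0.2231 0.085 ]
side hopper [ 0.5653 -0.2428  0.216 ] [[ 0.6582 -0.2965  0.216 ]
 [ 0.5098 -0.3411  0.216 ]
 [ 0.473  -0.1903  0.216 ]
 [ 0.6202 -0.1433  0.216 ]]
side red [[ 0.5644 -0.0444  0.134 ]
 [ 0.476  -0.068   0.134 ]] [ 0.5202 -0.0562  0.134 ]
```

```bash
cat >> h.py <<'E'
from scipy.spatial.transform import Rotation as Rn
np.set_printoptions(precision=4,suppress=True)
def need(p,yaw,tilt=0,grasp=False):
    """shift (cm, tool axes), rotvec for target TCP p, R=Rz(yaw)Rx(pi)Rx(tilt); grasp: p is grasp point"""
    st=observe(); R0=Rn.from_euler('xyz',st["tool_rot"]); R1=Rn.from_euler('z',yaw)*Rn.from_euler('x',np.pi)*Rn.from_euler('x',tilt)
    p=np.array(p,float)
    if grasp: p=p+R1.apply([0,0,.011])
    return R0.inv().apply(p-st["tool_pos"])*100,(R0.inv()*R1).as_rotvec()
E
python3 -c "
from h import *
print(need([.5556,-.194,.40],.239))"
```

```text
(array([ 48.4818, -31.624 , -18.3299]), array([-0.0008,  0.0001,  0.0278]))
```

```bash
python3 -c "
from h import *
st=observe();print(st['clock'])
R0=Rn.from_euler('xyz',st['tool_rot']);print(R0.as_matrix())"
```

```text
0.25
[[ 0.9646  0.2637 -0.0003]
 [ 0.2637 -0.9646  0.0007]
 [-0.0001 -0.0008 -1.    ]]
```

Emit:
apply_moves(
  steps=[
    [[0, 0, -4], [0, 0, 0], 100],
    [[0, 0, -8], [0, 0, 0], 100],
    [[0, 0, -12], [0, 0, 0], 100],
    [[0, 0, -16], [0, 0, 0], 100],
    [[48.5, -31.6, -18.3], [0, 0, 0.028], 100],
    [[48.5, -31.6, -18.3], [0, 0, 0.028], 100],
    [[48.5, -31.6, -18.3], [0, 0, 0.028], 100],
    [[48.5, -31.6, -18.3], [0, 0, 0.028], 100],
    [[48.5, -31.6, -18.3], [0, 0, 0.028], 100],
    [[48.5, -31.6, -18.3], [0, 0, 0.028], 100],
    [[48.5, -31.6, -18.3], [0, 0, 0.028], 100],
    [[48.5, -31.6, -18.3], [0, 0, 0.028], 100],
    [[48.5, -31.6, -18.3], [0, 0, 0.028], 100],
    [[48.5, -31.6, -18.3], [0, 0, 0.028], 100],
    [[48.5, -31.6, -18.3], [0, 0, 0.028], 100],
    [[48.5, -31.6, -18.3], [0, 0, 0.028], 100],
    [[48.5, -31.6, -18.3], [0, 0, 0.028], 100],
    [[48.5, -31.6, -18.3], [0, 0, 0.028], 100],
    [[48.5, -31.6, -18.3], [0, 0, 0.028], 100],
    [[48.5, -31.6, -18.3], [0, 0, 0.028], 100],
  ],
)

```text
clock: 1.92
tool_pos: [0.5569, -0.1918, 0.3995]
tool_rot: [-3.141, 0.0, 0.244]
wrist_force: [-0.5, -1.0, -0.0]
width: 1.001
```

Now test the pour tilt with the empty gripper at this height.

Emit:
apply_moves(
  steps=[
    [[0, 0, 0], [0.12, 0, 0], 100],
    [[0, 0, 0], [0.24, 0, 0], 100],
    [[0, 0, 0], [0.36, 0, 0], 100],
    [[0, 0, 0], [0.48, 0, 0], 100],
    [[0, 0, 0], [0.6, 0, 0], 100],
    [[0, 0, 0], [0.72, 0, 0], 100],
    [[0, 0, 0], [0.84, 0, 0], 100],
    [[0, 0, 0], [0.96, 0, 0], 100],
    [[0, 0, 0], [1.05, 0, 0], 100],
    [[0, 0, 0], [1.05, 0, 0], 100],
    [[0, 0, 0], [1.05, 0, 0], 100],
  ],
)

```text
clock: 2.83
tool_pos: [0.5543, -0.1865, 0.3897]
tool_rot: [-2.112, 0.014, 0.247]
wrist_force: [1.1, 2.0, -2.5]
width: 0.999
```

```bash
python3 -c "
from h import *
st=observe();print(st['clock'],st['q'],st['tool_rot'],st['tool_pos'])"
```

```text
2.8333 [ 1.0426  1.0194 -1.0925  1.0219 -0.1069  1.9073 -1.2978] [-2.112   0.0144  0.2466] [ 0.5543 -0.1865  0.3897]
```

```bash
python3 -c "
from h import *
print(need([.5556,-.194,.335],.239,.98,True))"
```

```text
(array([0.0321, 5.1348, 3.2633]), array([-0.0495,  0.0141, -0.0081]))
```

Emit:
apply_moves(
  steps=[
    [[0, 0, 0], [-0.07, 0, 0], 100],
    [[0, 2.5, 1.6], [-0.07, 0, 0], 100],
    [[0, 5, 3.2], [-0.07, 0, 0], 100],
    [[0, 5, 3.2], [-0.07, 0, 0], 100],
    [[0, 5, 3.2], [-0.07, 0, 0], 100],
  ],
)

```text
clock: 3.25
tool_pos: [0.5531, -0.1862, 0.3309]
tool_rot: [-2.183, 0.015, 0.245]
wrist_force: [-0.1, -0.4, -0.4]
width: 1.004
```

```bash
python3 -c "
from h import *
st=observe();print(st['clock'],st['q'],st['tool_rot'],st['tool_pos'])
print(need([.5556,-.194,.335],.239,.98,True))"
```

```text
3.25 [ 1.0519  1.0253 -1.0598  1.1062 -0.0346  1.8079 -1.2348] [-2.1827  0.0151  0.2451] [ 0.5531 -0.1862  0.3309]
(array([0.0636, 0.112 , 0.1952]), array([ 0.0211,  0.0136, -0.009 ]))
```

Emit:
apply_moves(
  steps=[
    [[0, -3, -2], [-0.1, 0, 0], 100],
    [[0, -6, -4], [-0.22, 0, 0], 100],
    [[0, -6, -4], [-0.34, 0, 0], 100],
    [[0, -6, -4], [-0.46, 0, 0], 100],
    [[0, -6, -4], [-0.58, 0, 0], 100],
    [[0, -6, -4], [-0.7, 0, 0], 100],
    [[0, -6, -4], [-0.82, 0, 0], 100],
    [[0, -6, -4], [-0.96, 0, 0], 100],
    [[0, -6, -4], [-0.96, 0, 0], 100],
    [[0, -6, -4], [-0.96, 0, 0], 100],
  ],
)

```text
clock: 4.08
tool_pos: [0.5546, -0.1801, 0.4073]
tool_rot: [3.136, 0.01, 0.25]
wrist_force: [-0.3, -1.0, -0.9]
width: 0.998
```

```bash
python3 -c "
from h import *
st=observe();print(st['clock'],st['q'],st['tool_rot'],st['tool_pos'])
print(need([.5233,.225,.20],.325))"
```

```text
4.0833 [ 0.9327  0.458  -1.0282  1.4091  0.3966  1.4984 -1.4004] [3.1362 0.0096 0.2504] [ 0.5546 -0.1801  0.4073]
(array([  7.2075, -40.1284,  20.4494]), array([ 0.005 ,  0.0098, -0.0746]))
```

Emit:
apply_moves(
  steps=[
    [[7.2, -40.1, 20.4], [0.005, 0.01, -0.075], 100],
    [[7.2, -40.1, 20.4], [0.005, 0.01, -0.075], 100],
    [[7.2, -40.1, 20.4], [0.005, 0.01, -0.075], 100],
    [[7.2, -40.1, 20.4], [0.005, 0.01, -0.075], 100],
    [[7.2, -40.1, 20.4], [0.005, 0.01, -0.075], 100],
    [[7.2, -40.1, 20.4], [0.005, 0.01, -0.075], 100],
    [[7.2, -40.1, 20.4], [0.005, 0.01, -0.075], 100],
    [[7.2, -40.1, 20.4], [0.005, 0.01, -0.075], 100],
    [[7.2, -40.1, 20.4], [0.005, 0.01, -0.075], 100],
    [[7.2, -40.1, 20.4], [0.005, 0.01, -0.075], 100],
    [[7.2, -40.1, 20.4], [0.005, 0.01, -0.075], 100],
    [[7.2, -40.1, 20.4], [0.005, 0.01, -0.075], 100],
    [[7.2, -40.1, 20.4], [0.005, 0.01, -0.075], 100],
    [[7.2, -40.1, 20.4], [0.005, 0.01, -0.075], 100],
  ],
)

```text
clock: 5.25
tool_pos: [0.5254, 0.2211, 0.1982]
tool_rot: [-3.138, 0.003, 0.319]
wrist_force: [0.4, 0.7, 0.2]
width: 1.003
```

```bash
python3 -c "
from h import *
st=observe();print(st['clock'],st['q'],st['tool_rot'],st['tool_pos'])
print(need([.5233,.225,.078],.325,0,True))
r=read_camera('wrist');im=r['pixels'].copy()
# predicted handle bar top ends
c=np.array([.5233,.225,.085]);a=np.array([np.cos(.325),np.sin(.325),0])*.062
for p in proj(r,[c-a,c,c+a]): cv2.circle(im,tuple(map(int,p.round())),4,(255,0,255),1); print(p)
cv2.imwrite('pics/w1.png',im)"
```

```text
5.25 [ 0.213   0.6165 -0.9676  1.7304  0.5586  1.1007 -2.1858] [-3.1382  0.0031  0.3185] [0.5254 0.2211 0.1982]
(array([-0.0389, -0.3913, 13.1256]), array([-0.0034,  0.0031, -0.0065]))
[317.5006 308.4684]
[316.8265 231.59  ]
[316.0959 145.3088]
```

View pics/w1.png

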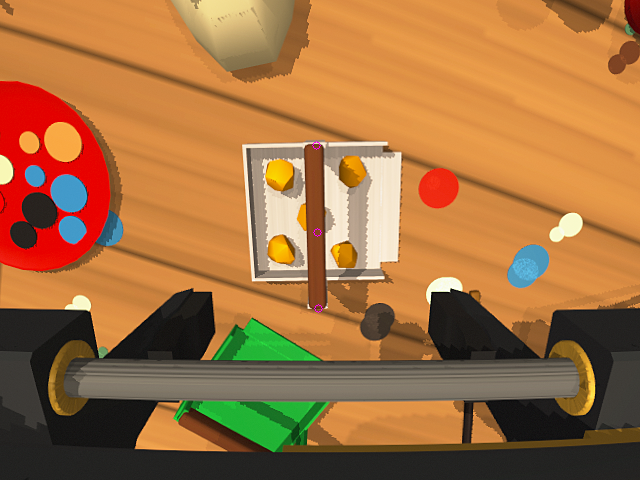

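Emit:
apply_moves(
  steps=[
    [[0, -0.4, 3], [0, 0, -0.006], 100],
    [[0, -0.4, 6], [0, 0, -0.006], 100],
    [[0, -0.4, 9], [0, 0, -0.006], 100],
    [[0, -0.4, 11], [0, 0, -0.006], 100],
    [[0, -0.4, 12.5], [0, 0, -0.006], 100],
    [[0, -0.4, 13.1], [0, 0, -0.006], 100],
    [[0, -0.4, 13.1], [0, 0, -0.006], 100],
    [[0, -0.4, 13.1], [0, 0, -0.006], 60],
    [[0, -0.4, 13.1], [0, 0, -0.006], 30],
    [[0, -0.4, 13.1], [0, 0, -0.006], 0],
    [[0, -0.4, 13.1], [0, 0, -0.006], 0],
    [[0, -0.4, 13.1], [0, 0, -0.006], 0],
    [[0, -0.4, 13.1], [0, 0, -0.006], 0],
    [[0, -0.4, 13.1], [0, 0, -0.006], 0],
    [[0, -0.4, 13.1], [0, 0, -0.006], 0],
    [[0, -0.4, 13.1], [0, 0, -0.006], 0],
  ],
)

```text
clock: 6.63
tool_pos: [0.5226, 0.2267, 0.0674]
tool_rot: [-3.138, 0.002, 0.328]
wrist_force: [0.3, 0.6, -0.0]
width: 0.342
```

```bash
python3 -c "
from h import *
st=observe();print(st['clock'],st['q'],st['tool_rot'],st['tool_pos'],st['width'],st['wrist_force'])
r=read_camera('wrist');cv2.imwrite('pics/w2.png',r['pixels'])"
```

```text
6.6333 [ 0.1127  0.7763 -0.8374  1.8174  0.7292  0.8896 -2.3128] [-3.1385  0.0017  0.3281] [0.5226 0.2267 0.0674] 0.34209082566292276 [ 0.2672  0.5959 -0.025 ]
```

View pics/w2.png

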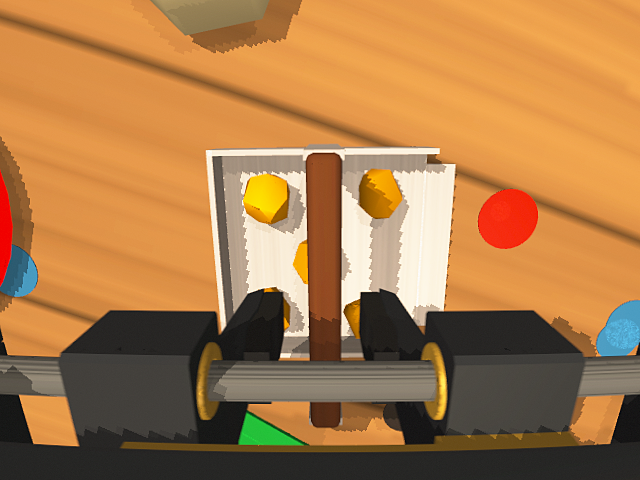

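Emit:
apply_moves(
  steps=[
    [[0, 0, 0], [0, 0, 0], 0],
    [[0, 0, 0], [0, 0, 0], 0],
    [[0, 0, 0], [0, 0, 0], 0],
    [[0, 0, 0], [0, 0, 0], 0],
    [[0, 0, 0], [0, 0, 0], 0],
    [[0, 0, 0], [0, 0, 0], 0],
    [[0, 0, 0], [0, 0, 0], 0],
  ],
)

```text
clock: 7.27
tool_pos: [0.5226, 0.2267, 0.0674]
tool_rot: [-3.138, 0.002, 0.328]
wrist_force: [0.5, -0.1, -0.8]
width: 0.002
```

```bash
python3 -c "
from h import *
for n in ['wrist','side']:
  r=read_camera(n);im=r['pixels']
  if n=='side': im=cv2.resize(im[200:400,200:440],None,fx=3,fy=3)
  cv2.imwrite('pics/3'+n+'.png',im)"
```

```text
(no output)
```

View pics/3wrist.png

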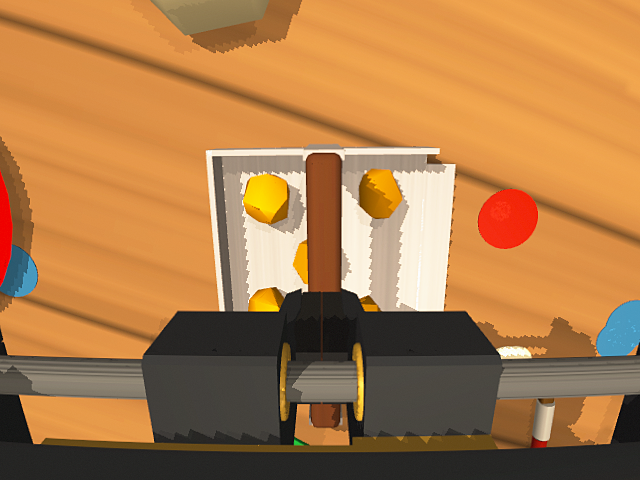

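View pics/3side.png

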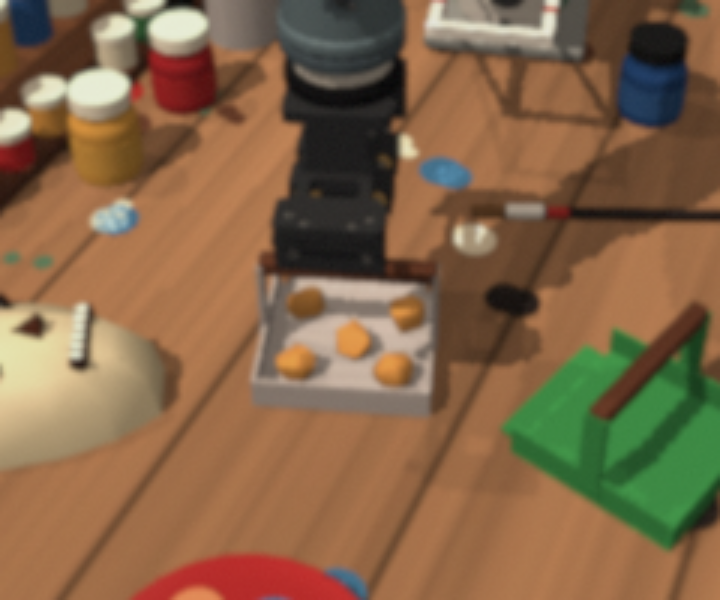

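```bash
python3 -c "
from h import *
r=read_camera('wrist');st=observe();R=Rn.from_euler('xyz',st['tool_rot']).as_matrix();p=st['tool_pos']
E=r['extrinsics'];print(st['tool_pos'],E[:3,3],R.T@(E[:3,3]-p), R.T@E[:3,2])
for z in [.008,0,-.011,-.03]:print(z,proj(r,p+R@[0,0,z]))
print(onz(r,[[322,152],[322,290],[322,426]],.085))
s=read_camera('side');cv2.imwrite('pics/4s.png',cv2.resize(s['pixels'][270:320,275:365],None,fx=8,fy=8,interpolation=cv2.INTER_CUBIC))
t=read_camera('top');cv2.imwrite('pics/4t.png',cv2.resize(t['pixels'][215:315,225:325],None,fx=6,fy=6,interpolation=cv2.INTER_CUBIC))
"
```

```text
[0.5226 0.2267 0.0674] [0.5898 0.2498 0.2358] [ 0.0708 -0.0007 -0.1685] [-0.2746 -0.0001  0.9616]
0.008 [[322.7258 284.4447]]
0 [[322.7824 290.9324]]
-0.011 [[322.8684 300.7967]]
-0.03 [[323.0443 321.0076]]
[[0.5825 0.2476 0.085 ]
 [0.5299 0.2296 0.085 ]
 [0.4649 0.2073 0.085 ]]
```

View pics/4s.png

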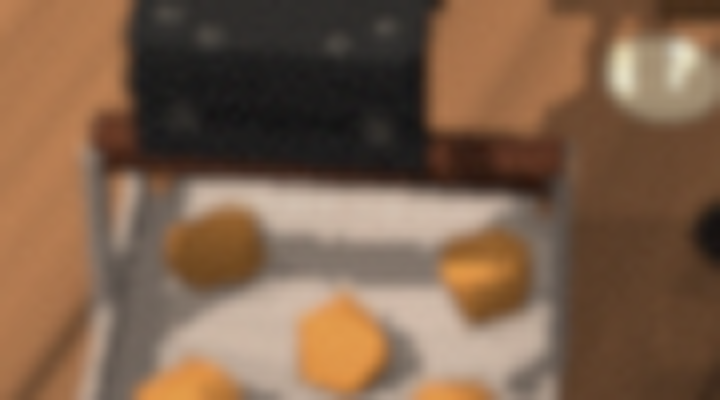

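View pics/4t.png

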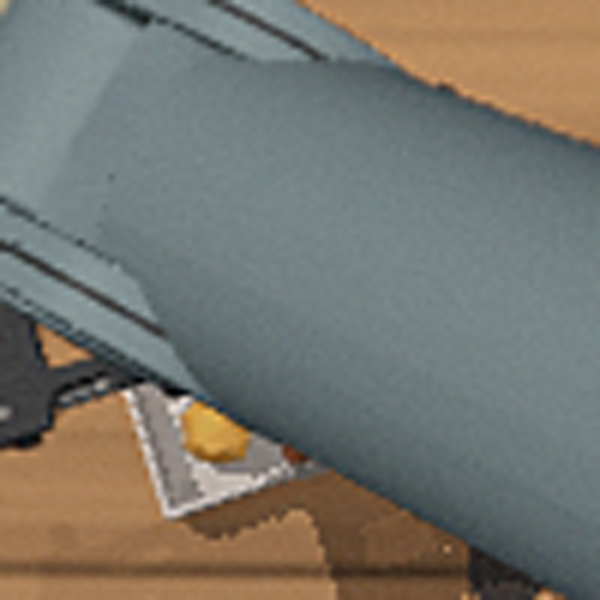

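```bash
python3 -c "
from h import *
r=read_camera('wrist');st=observe();R=Rn.from_euler('xyz',st['tool_rot']).as_matrix();p=st['tool_pos']
for x in [.009,0,-.009]:
  for z in [.008,-.011,-.02,-.03,-.04]:print(x,z,proj(r,[p+R@[x,.044,z],p+R@[x,-.044,z],p+R@[x,.0,z]]).ravel())
im=r['pixels'];cv2.imwrite('pics/5w.png',cv2.resize(im[270:450,230:410],None,fx=3.3,fy=3.3,interpolation=cv2.INTER_CUBIC))
"
```

```text
0.009 0.008 [415.2532 266.7723 230.1193 266.5592 322.702  266.7508]
0.009 -0.011 [425.3062 281.3995 220.3431 281.1682 322.8461 281.4548]
0.009 -0.02 [430.8466 289.4744 214.9545 289.2339 322.9257 289.5851]
0.009 -0.03 [437.725  299.5131 208.2637 299.262  323.0247 299.7068]
0.009 -0.04 [445.5053 310.8868 200.6944 310.625  323.1369 311.1952]
0 0.008 [413.9679 284.4208 231.3238 284.2143 322.6609 284.4639]
0 -0.011 [423.7105 300.6782 221.8447 300.4554 322.798  300.8181]
0 -0.02 [429.0637 309.6266 216.6356 309.3957 322.8736 309.8342]
0 -0.03 [435.6933 320.7244 210.1837 320.4845 322.9672 321.0315]
0 -0.04 [443.17   333.2615 202.9063 333.0129 323.0731 333.7037]
-0.009 0.008 [412.6928 301.586  232.5194 301.3857 322.6205 301.6888]
-0.009 -0.011 [422.1308 319.3593 223.3322 319.1446 322.7509 319.5766]
-0.009 -0.02 [427.3007 329.1131 218.2989 328.8914 322.8225 329.4088]
-0.009 -0.03 [433.6874 341.1804 212.0803 340.9511 322.9111 341.5899]
-0.009 -0.04 [440.8686 354.7729 205.0872 354.5365 323.0109 355.3349]
```

View pics/5w.png

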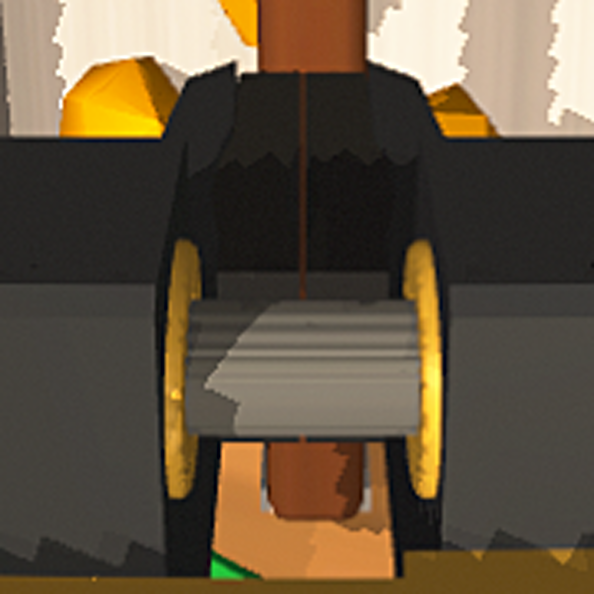

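Emit:
apply_moves(
  steps=[
    [[0, 0, -0.5], [0, 0, 0], 60],
    [[0, 0, -0.5], [0, 0, 0], 60],
    [[0, 0, -0.5], [0, 0, 0], 60],
    [[0, 0, -0.5], [0, 0, 0], 60],
    [[0, 0, -0.5], [0, 0, 0], 60],
    [[0, 0, -0.5], [0, 0, 0], 60],
    [[0, 0, -0.5], [0, 0, 0], 60],
    [[0, 0, -0.5], [0, 0, 0], 60],
    [[0, 0, 0.2], [0, 0, 0], 60],
    [[0, 0, 0.7], [0, 0, 0], 60],
    [[0, 0, 1.1], [0, 0, 0], 60],
    [[0, 0, 1.4], [0, 0, 0], 60],
    [[0, 0, 1.4], [0, 0, 0], 60],
  ],
)

```text
clock: 8.65
tool_pos: [0.522, 0.2265, 0.0524]
tool_rot: [-3.139, 0.003, 0.328]
wrist_force: [-0.6, -1.0, 0.1]
width: 0.598
```

```bash
python3 -c "
from h import *
r=read_camera('wrist');cv2.imwrite('pics/6w.png',r['pixels']);st=observe();print(st['tool_pos'],st['wrist_force'],st['width'],st['ft_torque'])
s=read_camera('side');cv2.imwrite('pics/6s.png',cv2.resize(s['pixels'][220:345,255:385],None,fx=4,fy=4,interpolation=cv2.INTER_CUBIC))"
```

```text
[0.5222 0.2267 0.0529] [ 0.1646 -0.5238  0.7865] 0.5990270908881509 [ 0.0266 -0.0426  0.0135]
```

View pics/6w.png

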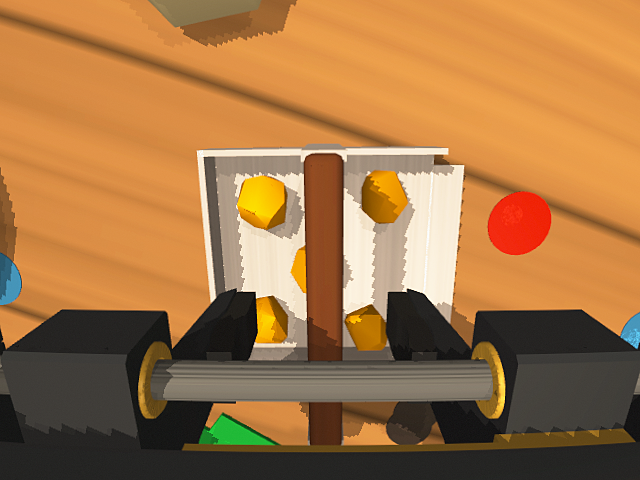

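View pics/6s.png

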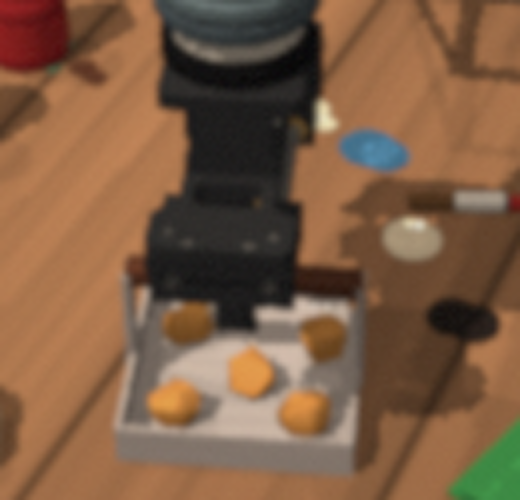

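```bash
python3 -c "
from h import *
s=read_camera('side');st=observe();R=Rn.from_euler('xyz',st['tool_rot']).as_matrix();p=st['tool_pos']
for y in [-.026,-.044]:
  for z in [.008,-.011,-.02,-.03]: print(y,z,((proj(s,p+R@[0,y,z])-[255,220])*4).ravel())
for z in [.078,.085]:print(((proj(s,[.5233,.225,z])-[255,220])*4))
"
```

```text
-0.026 0.008 [237.7425 357.6084]
-0.026 -0.011 [237.1028 331.3201]
-0.026 -0.02 [236.7946 318.6558]
-0.026 -0.03 [236.4482 304.4207]
-0.044 0.008 [233.8317 382.4253]
-0.044 -0.011 [233.1367 356.0246]
-0.044 -0.02 [232.8017 343.3033]
-0.044 -0.03 [232.425  329.0018]
[[242.5162 275.3518]]
[[242.3193 265.4567]]
```

Emit:
apply_moves(
  steps=[
    [[0, 0.1, 0.5], [0, 0, 0], 60],
    [[0, 0.1, 1.0], [0, 0, 0], 60],
    [[0, 0.1, 1.4], [0, 0, 0], 60],
    [[0, 0.1, 1.4], [0, 0, 0], 0],
    [[0, 0.1, 1.4], [0, 0, 0], 0],
    [[0, 0.1, 1.4], [0, 0, 0], 0],
    [[0, 0.1, 1.4], [0, 0, 0], 0],
    [[0, 0.1, 1.4], [0, 0, 0], 0],
    [[0, 0.1, 1.4], [0, 0, 0], 0],
    [[0, 0.1, 1.4], [0, 0, 0], 0],
    [[0, 0.1, 1.4], [0, 0, 0], 0],
    [[0, 0.1, 1.4], [0, 0, 0], 0],
    [[0, 0.1, 1.4], [0, 0, 0], 0],
    [[0, 0.1, 1.4], [0, 0, 0], 0],
  ],
)

```text
clock: 9.97
tool_pos: [0.523, 0.2257, 0.0395]
tool_rot: [-3.139, 0.002, 0.328]
wrist_force: [-0.4, 0.0, 3.1]
width: 0.16
```

```bash
python3 -c "
from h import *
r=read_camera('wrist');cv2.imwrite('pics/7w.png',r['pixels']);st=observe();print(st['tool_pos'],st['wrist_force'],st['width'],st['ft_torque'])"
```

```text
[0.523  0.2257 0.0395] [-0.3203 -1.2992  1.0236] 0.15384498440367123 [-0.2462 -0.0791  0.044 ]
```

View pics/7w.png

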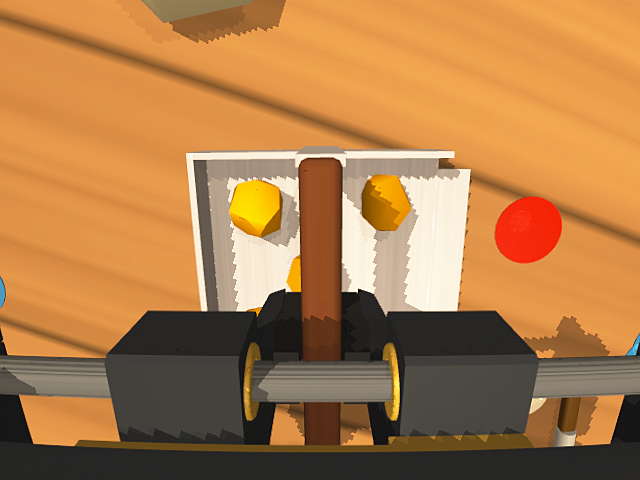

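Emit:
apply_moves(
  steps=[
    [[0, 0, -0.5], [0, 0, 0], 0],
    [[0, 0, -1.5], [0, 0, 0], 0],
    [[0, 0, -3], [0, 0, 0], 0],
    [[0, 0, -5], [0, 0, 0], 0],
    [[0, 0, -7], [0, 0, 0], 0],
    [[0, 0, -9], [0, 0, 0], 0],
    [[0, 0, -11], [0, 0, 0], 0],
    [[0, 0, -13], [0, 0, 0], 0],
    [[0, 0, -15], [0, 0, 0], 0],
    [[0, 0, -17], [0, 0, 0], 0],
    [[0, 0, -19], [0, 0, 0], 0],
    [[0, 0, -21], [0, 0, 0], 0],
    [[0, 0, -23], [0, 0, 0], 0],
    [[0, 0, -24.5], [0, 0, 0], 0],
    [[0, 0, -25.5], [0, 0, 0], 0],
    [[0, 0, -26], [0, 0, 0], 0],
    [[0, 0, -26], [0, 0, 0], 0],
    [[0, 0, -26], [0, 0, 0], 0],
  ],
)

```text
clock: 11.52
tool_pos: [0.5231, 0.2249, 0.2989]
tool_rot: [-3.139, 0.003, 0.328]
wrist_force: [0.0, -0.4, -4.3]
width: 0.155
```

```bash
sed -i 's/\[0,0,.011\]/[0,0,.039]/' h.py; python3 -c "
from h import *
r=read_camera('wrist');cv2.imwrite('pics/8w.png',r['pixels']);st=observe();print(st['q'],st['tool_pos'],st['wrist_force'],st['width'],st['ft_torque'])
s=read_camera('side');cv2.imwrite('pics/8s.png',s['pixels'])
print(need([.5556,-.194+.00,.345],.239,0,True))"
```

```text
[ 0.2554  0.5173 -1.0396  1.6179  0.4577  1.2766 -2.1064] [0.523  0.2248 0.2985] [-0.1858  0.3798 -4.8937] 0.15476695096921914 [-0.0797  0.0432  0.0444]
(array([-10.4078,  40.6909,  -0.8432]), array([-0.0027,  0.0036,  0.0892]))
```

View pics/8w.png

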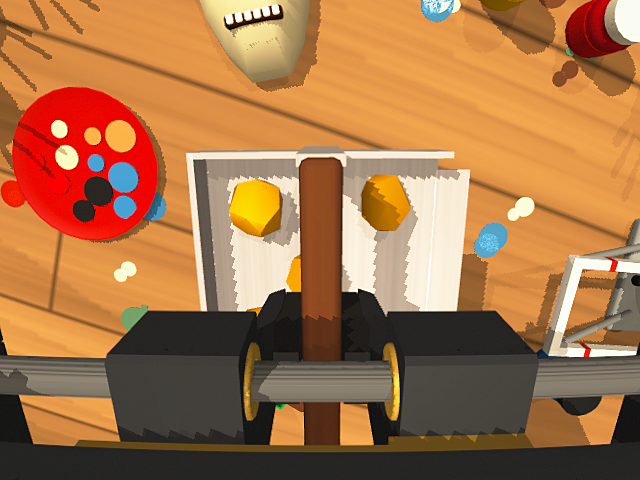

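View pics/8s.png

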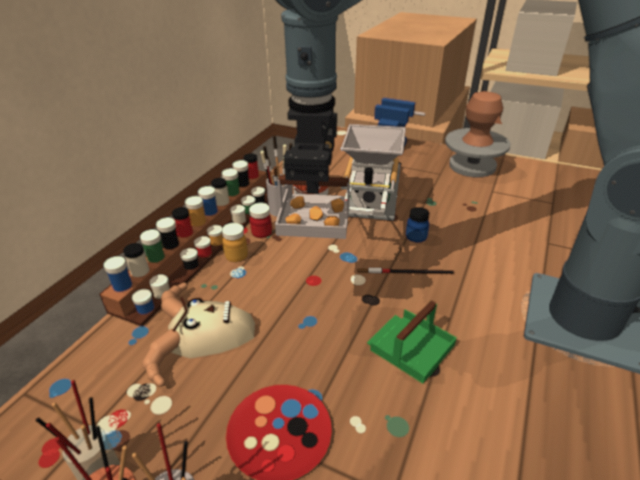

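```bash
python3 -c "
from h import *
print(need([.5413,-.1357,.345],.239,0,True))"
```

```text
(array([-9.8823, 34.7111, -0.828 ]), array([-0.0027,  0.0036,  0.0892]))
```

Emit:
apply_moves(
  steps=[
    [[-0.3, 1, -0.1], [0, 0, 0], 0],
    [[-0.8, 3, -0.2], [0, 0, 0.01], 0],
    [[-1.5, 5.3, -0.3], [0, 0, 0.015], 0],
    [[-2.2, 7.8, -0.4], [0, 0, 0.02], 0],
    [[-2.9, 10.3, -0.5], [0, 0, 0.025], 0],
    [[-3.6, 12.8, -0.6], [0, 0, 0.03], 0],
    [[-4.4, 15.3, -0.7], [0, 0, 0.04], 0],
    [[-5.1, 17.8, -0.8], [0, 0, 0.045], 0],
    [[-5.8, 20.3, -0.8], [0, 0, 0.05], 0],
    [[-6.5, 22.8, -0.8], [0, 0, 0.06], 0],
    [[-7.2, 25.3, -0.8], [0, 0, 0.065], 0],
    [[-7.9, 27.8, -0.8], [0, 0, 0.07], 0],
    [[-8.6, 30.3, -0.8], [0, 0, 0.08], 0],
    [[-9.2, 32.3, -0.8], [0, 0, 0.085], 0],
    [[-9.6, 33.8, -0.8], [0, 0, 0.089], 0],
    [[-9.9, 34.7, -0.8], [0, 0, 0.089], 0],
    [[-9.9, 34.7, -0.8], [0, 0, 0.089], 0],
    [[-9.9, 34.7, -0.8], [0, 0, 0.089], 0],
  ],
)

```text
clock: 13.12
tool_pos: [0.5414, -0.1344, 0.3063]
tool_rot: [-3.138, 0.002, 0.24]
wrist_force: [-0.3, 0.0, -5.1]
width: 0.155
```

```bash
cat > pour.py <<'E'
from h import *
import sys
lx,lz=float(sys.argv[1]),float(sys.argv[2])
M=np.array([.568,-.2445]);u=np.array([np.cos(np.radians(103.8)),np.sin(np.radians(103.8))])
print(observe()['tool_pos'],observe()['tool_rot'],observe()['q'])
for th in map(float,sys.argv[3:]):
    fx=.077*np.cos(th)-.075*np.sin(th); fz=-.077*np.sin(th)-.075*np.cos(th)
    h=np.r_[M+u*(lx+fx),lz-fz]
    a,b=need(h,.239,th,True); print(th,a,b)
E
python3 pour.py .035 .235 .0 .1 .2 .3 .4 .5 .6 .7 .8 .9 .97 1.02
python3 -c "
from h import *
r=read_camera('wrist');cv2.imwrite('pics/9w.png',r['pixels'])
r=read_camera('top');cv2.imwrite('pics/9t.png',r['pixels'])
"
```

```text
[ 0.5414 -0.1344  0.3063] [-3.1375  0.0019  0.2396] [ 0.9039  0.4734 -1.0127  1.6361  0.4132  1.2693 -1.517 ]
0.0 [-0.0391  0.1416  3.5345] [-0.0041  0.0019  0.0006]
0.1 [-0.0393  0.5364  2.7821] [0.0959 0.002  0.0005]
0.2 [-0.0393  1.0044  2.073 ] [0.1959 0.002  0.0004]
0.3 [-0.0392  1.5408  1.4141] [0.2959 0.002  0.0003]
0.4 [-0.0389  2.1403  0.812 ] [0.3959 0.002  0.0002]
0.5 [-0.0385  2.7969  0.2728] [0.4959 0.002  0.0001]
0.6 [-0.0379  3.5041 -0.1982] [ 0.5959  0.002  -0.    ]
0.7 [-0.0371  4.2547 -0.5962] [ 0.6959  0.0021 -0.0001]
0.8 [-0.0362  5.0414 -0.9173] [ 0.7959  0.0021 -0.0002]
0.9 [-0.0352  5.8561 -1.1582] [ 0.8959  0.0021 -0.0003]
0.97 [-0.0343  6.4389 -1.2779] [ 0.9659  0.0021 -0.0004]
1.02 [-0.0337  6.8595 -1.3383] [ 1.0159  0.0021 -0.0005]
```

View pics/9w.png

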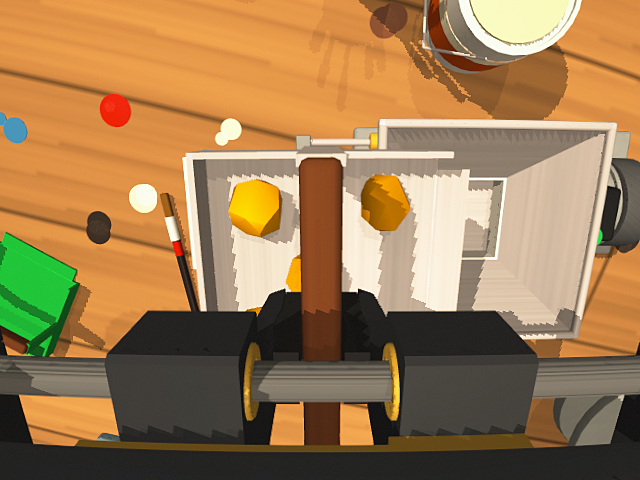

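View pics/9t.png

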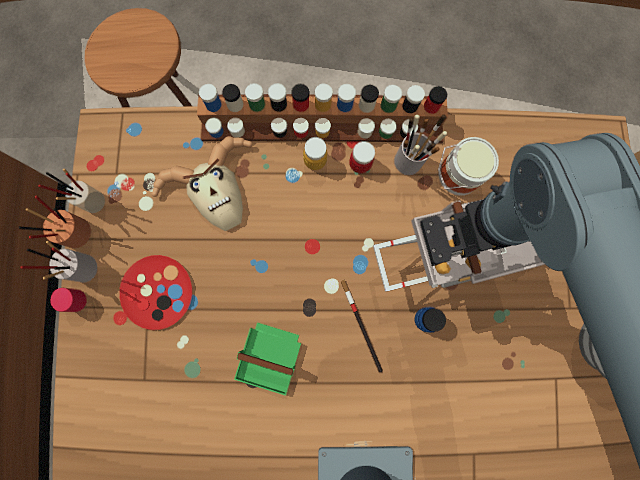

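Emit:
apply_moves(
  steps=[
    [[0, 0.4, 0], [0.07, 0, 0], 0],
    [[0, 1, 0], [0.16, 0, 0], 0],
    [[0, 1.6, 0], [0.26, 0, 0], 0],
    [[0, 2.2, 0], [0.36, 0, 0], 0],
    [[0, 2.7, 0], [0.45, 0, 0], 0],
    [[0, 3.1, 0], [0.53, 0, 0], 0],
    [[0, 3.5, -0.2], [0.6, 0, 0], 0],
    [[0, 3.8, -0.3], [0.64, 0, 0], 0],
    [[0, 4.1, -0.5], [0.68, 0, 0], 0],
    [[0, 4.35, -0.6], [0.71, 0, 0], 0],
    [[0, 4.6, -0.7], [0.74, 0, 0], 0],
    [[0, 4.8, -0.8], [0.77, 0, 0], 0],
    [[0, 5.05, -0.9], [0.8, 0, 0], 0],
    [[0, 5.05, -0.9], [0.8, 0, 0], 0],
    [[0, 5.05, -0.9], [0.8, 0, 0], 0],
  ],
)

```text
clock: 14.47
tool_pos: [0.5537, -0.1844, 0.3151]
tool_rot: [-2.338, 0.002, 0.239]
wrist_force: [0.2, -0.1, -2.7]
width: 0.152
```

```bash
python3 pour.py .035 .235 .8 .85 .9 .95 1.0 1.03; python3 -c "
from h import *
r=read_camera('wrist');cv2.imwrite('pics/10w.png',r['pixels'])
r=read_camera('side');cv2.imwrite('pics/10s.png',cv2.resize(r['pixels'][60:240,260:460],None,fx=4,fy=4)[:600])
print(observe()['wrist_force'])
"
```

```text
[ 0.5537 -0.1844  0.3151] [-2.3383  0.0019  0.2388] [ 1.0587  0.9475 -1.0509  1.1902  0.0426  1.7019 -1.2176]
0.8 [-0.0436 -0.0853  0.0637] [-0.0032  0.0011 -0.0015]
0.85 [-0.0427  0.1031 -0.3173] [ 0.0468  0.0011 -0.0015]
0.9 [-0.0419  0.3102 -0.6884] [ 0.0968  0.0011 -0.0015]
0.95 [-0.0409  0.5356 -1.0486] [ 0.1468  0.001  -0.0016]
1.0 [-0.04    0.7787 -1.3972] [ 0.1968  0.001  -0.0016]
1.03 [-0.0394  0.9328 -1.6003] [ 0.2268  0.001  -0.0016]
[ 0.3199  0.127  -2.4194]
```

View pics/10w.png

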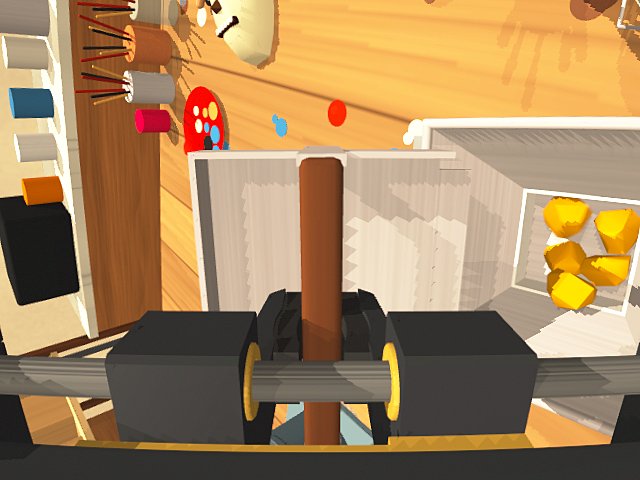

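View pics/10s.png

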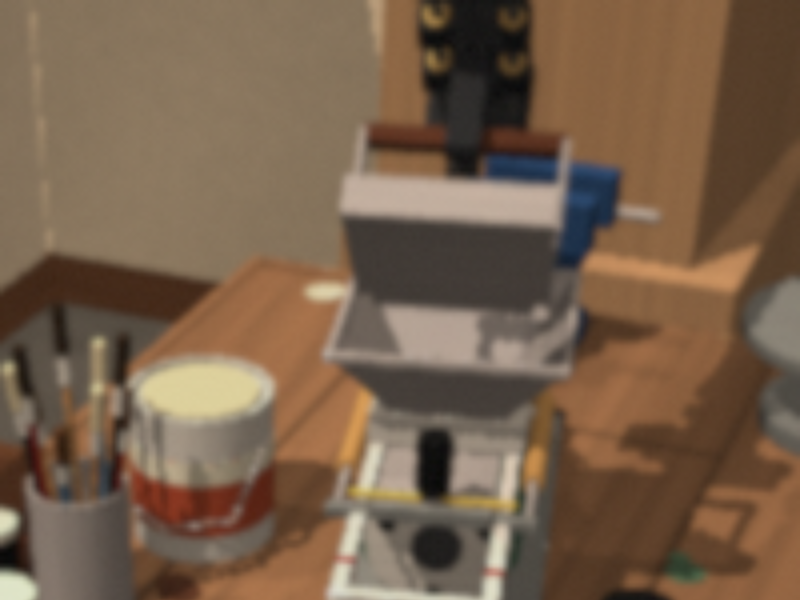

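```bash
python3 -c "
from h import *
print(need([.5413,-.1357,.350],.239,0,True))"
```

```text
(array([-0.0606, -3.0998,  3.8991]), array([-0.8025,  0.0016,  0.0003]))
```

Emit:
apply_moves(
  steps=[
    [[0, -0.4, 0.5], [-0.1, 0, 0], 0],
    [[0, -0.8, 1], [-0.2, 0, 0], 0],
    [[0, -1.2, 1.4], [-0.3, 0, 0], 0],
    [[0, -1.6, 1.9], [-0.4, 0, 0], 0],
    [[0, -2, 2.4], [-0.5, 0, 0], 0],
    [[0, -2.4, 2.9], [-0.6, 0, 0], 0],
    [[0, -2.8, 3.4], [-0.7, 0, 0], 0],
    [[0, -3.1, 3.9], [-0.8, 0, 0], 0],
    [[0, -3.1, 3.9], [-0.8, 0, 0], 0],
    [[0, -3.1, 3.9], [-0.8, 0, 0], 0],
  ],
)

```text
clock: 15.4
tool_pos: [0.5412, -0.1328, 0.3118]
tool_rot: [-3.14, 0.002, 0.245]
wrist_force: [0.5, -0.2, -2.9]
width: 0.154
```

```bash
python3 -c "
from h import *
r=read_camera('wrist');cv2.imwrite('pics/11w.png',r['pixels'])
print(observe()['wrist_force'],observe()['q'])
print(need([.523,.225,.338],.328,0,True))"
```

```text
[ 0.1311 -1.0675 -3.6964] [ 0.9006  0.4658 -1.0059  1.6296  0.4051  1.2763 -1.5078]
(array([  6.8117, -35.3901,   1.3022]), array([-0.0029,  0.002 , -0.0868]))
```

View pics/11w.png

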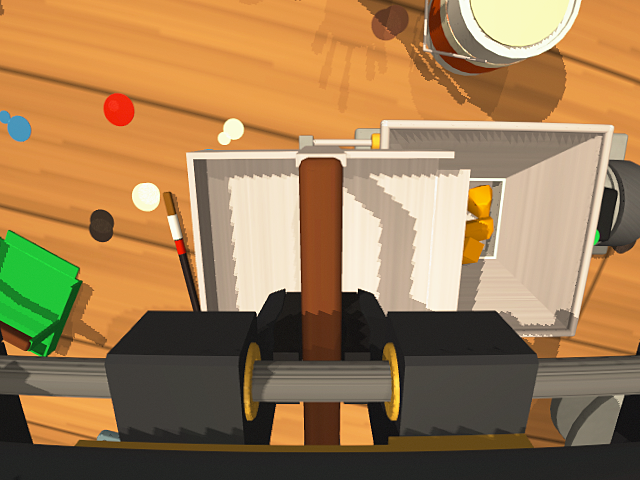

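Emit:
apply_moves(
  steps=[
    [[0.4, -2, 0], [0, 0, 0], 0],
    [[6.8, -35.4, 1.3], [0, 0, -0.085], 0],
    [[6.8, -35.4, 1.3], [0, 0, -0.085], 0],
    [[6.8, -35.4, 1.3], [0, 0, -0.085], 0],
    [[6.8, -35.4, 1.3], [0, 0, -0.085], 0],
    [[6.8, -35.4, 1.3], [0, 0, -0.085], 0],
    [[6.8, -35.4, 1.3], [0, 0, -0.085], 0],
    [[6.8, -35.4, 1.3], [0, 0, -0.085], 0],
    [[6.8, -35.4, 1.3], [0, 0, -0.085], 0],
    [[6.8, -35.4, 1.3], [0, 0, -0.085], 0],
    [[6.8, -35.4, 1.3], [0, 0, -0.085], 0],
    [[6.8, -35.4, 1.3], [0, 0, -0.085], 0],
    [[6.8, -35.4, 1.3], [0, 0, -0.085], 0],
  ],
)

```text
clock: 16.53
tool_pos: [0.525, 0.2217, 0.2979]
tool_rot: [-3.139, 0.003, 0.321]
wrist_force: [0.5, -0.6, -2.9]
width: 0.153
```

```bash
python3 -c "
from h import *
r=read_camera('wrist');cv2.imwrite('pics/12w.png',r['pixels'])
r=read_camera('side');cv2.imwrite('pics/12s.png',r['pixels'])
print(observe()['wrist_force'],observe()['tool_rot'])
print(need([.523,.225,.078],.328,0,True))"
```

```text
[ 0.3115 -0.3413 -2.3004] [-3.139   0.0025  0.3203]
(array([-0.0103, -0.3099, 25.9152]), array([-0.0026,  0.0025, -0.0077]))
```

View pics/12s.png

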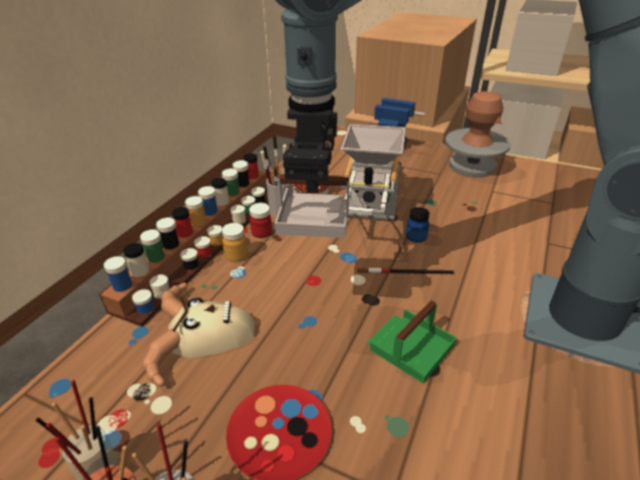

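Tray is empty and level; grip unslipped. Lower it to the bench, softly at the end.

Emit:
apply_moves(
  steps=[
    [[0, -0.3, 3], [0, 0, 0], 0],
    [[0, -0.3, 6.5], [0, 0, 0], 0],
    [[0, -0.3, 10], [0, 0, 0], 0],
    [[0, -0.3, 13.5], [0, 0, 0], 0],
    [[0, -0.3, 17], [0, 0, 0], 0],
    [[0, -0.3, 20], [0, 0, 0], 0],
    [[0, -0.3, 22.5], [0, 0, 0], 0],
    [[0, -0.3, 24], [0, 0, 0], 0],
    [[0, -0.3, 25], [0, 0, 0], 0],
    [[0, -0.3, 25.5], [0, 0, 0], 0],
    [[0, -0.3, 25.7], [0, 0, 0], 0],
    [[0, -0.3, 25.7], [0, 0, 0], 0],
    [[0, -0.3, 25.7], [0, 0, 0], 0],
  ],
)

```text
clock: 17.72
tool_pos: [0.5233, 0.2279, 0.0427]
tool_rot: [-3.138, -0.0, 0.324]
wrist_force: [-0.8, -0.2, -3.6]
width: 0.156
```

Emit:
apply_moves(
  steps=[
    [[0, 0, 0.15], [0, 0, 0], 0],
    [[0, 0, 0.3], [0, 0, 0], 0],
    [[0, 0, 0.3], [0, 0, 0], 0],
  ],
)

```text
clock: 17.97
tool_pos: [0.5231, 0.2278, 0.0395]
tool_rot: [-3.139, -0.0, 0.324]
wrist_force: [-0.0, -1.0, 4.7]
width: 0.157
```

Contact with the bench. Open to about 60% and back off upward.

Emit:
apply_moves(
  steps=[
    [[0, 0, 0], [0, 0, 0], 60],
    [[0, 0, 0], [0, 0, 0], 60],
    [[0, 0, 0], [0, 0, 0], 60],
    [[0, 0, 0], [0, 0, 0], 60],
    [[0, 0, 0], [0, 0, 0], 60],
    [[0, 0, 0], [0, 0, 0], 60],
    [[0, 0, 0], [0, 0, 0], 60],
    [[0, 0, -1], [0, 0, 0], 60],
    [[0, 0, -3], [0, 0, 0], 60],
    [[0, 0, -6], [0, 0, 0], 60],
    [[0, 0, -10], [0, 0, 0], 60],
    [[0, 0, -14], [0, 0, 0], 60],
    [[0, 0, -18], [0, 0, 0], 60],
    [[0, 0, -22], [0, 0, 0], 60],
    [[0, 0, -24], [0, 0, 0], 60],
    [[0, 0, -24], [0, 0, 0], 60],
  ],
)

```text
clock: 19.3
tool_pos: [0.5248, 0.2289, 0.2844]
tool_rot: [-3.138, -0.007, 0.324]
wrist_force: [0.8, 0.1, 0.0]
width: 0.598
```

```bash
python3 -c "
from h import *
r=read_camera('wrist');cv2.imwrite('pics/13w.png',r['pixels'])
r=read_camera('side');cv2.imwrite('pics/13s.png',r['pixels'])
print(observe()['wrist_force'],observe()['tool_rot'],observe()['q'])"
```

```text
[ 0.4007 -0.4294 -0.2828] [-3.1389  0.0001  0.3241] [ 0.2407  0.5308 -1.0213  1.6435  0.4718  1.2371 -2.1245]
```

View pics/13w.png

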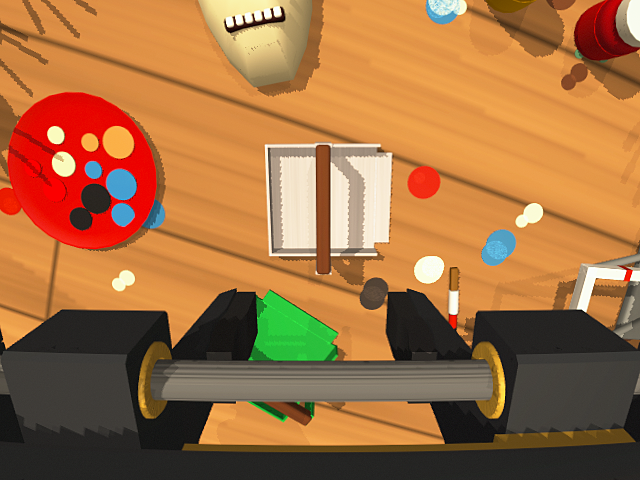

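View pics/13s.png

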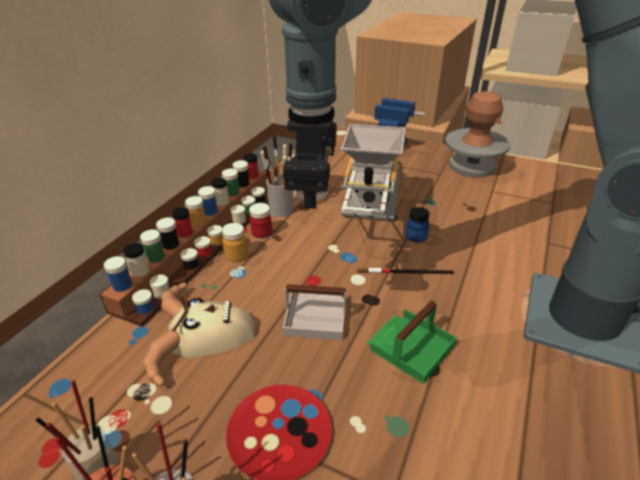

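```bash
python3 -c "
from h import *
print(need([.5386,-.1225,.30],1.812,0,True))"
```

```text
(array([-9.6593, 33.621 ,  1.7479]), array([-0.0023, -0.0019, -1.4879]))
```

Emit:
apply_moves(
  steps=[
    [[-1, 3.3, 0], [0, 0, -0.12], 60],
    [[-2, 6.6, 0], [0, 0, -0.24], 60],
    [[-3, 10, 0], [0, 0, -0.36], 60],
    [[-4, 13.4, 0], [0, 0, -0.48], 60],
    [[-5, 16.8, 0], [0, 0, -0.6], 60],
    [[-6, 20.2, 0], [0, 0, -0.72], 60],
    [[-7, 23.6, 0], [0, 0, -0.84], 60],
    [[-7.8, 27, 0], [0, 0, -0.96], 60],
    [[-8.6, 30, 0], [0, 0, -1.08], 60],
    [[-9.2, 32, 0], [0, 0, -1.2], 60],
    [[-9.7, 33.6, 0], [0, 0, -1.32], 60],
    [[-9.7, 33.6, 0], [0, 0, -1.44], 60],
    [[-9.7, 33.6, 0], [0, 0, -1.49], 60],
    [[-9.7, 33.6, 0], [0, 0, -1.49], 60],
    [[-9.7, 33.6, 0], [0, 0, -1.49], 60],
  ],
)

```text
clock: 20.65
tool_pos: [0.5373, -0.1224, 0.2765]
tool_rot: [-3.138, -0.004, 1.813]
wrist_force: [0.3, 0.1, -0.5]
width: 0.605
```

```bash
python3 -c "
from h import *
print(observe()['q'])
r=read_camera('wrist');cv2.imwrite('pics/14w.png',r['pixels'])
print(proj(r,[[.5386,-.1225,.188],[.5386,-.1225,.146]]), observe()['tool_pos'])
print(need([.5386,-.1225,.17],1.812,0,True))"
```

```text
[ 1.0019  0.6084 -1.2364  1.6859  0.5928  1.2896 -0.1139]
[[323.2954 242.0015]
 [323.1758 227.6116]] [ 0.5375 -0.1223  0.2767]
(array([-0.1032,  0.152 , 14.571 ]), array([-0.0033, -0.0037,  0.0009]))
```

View pics/14w.png

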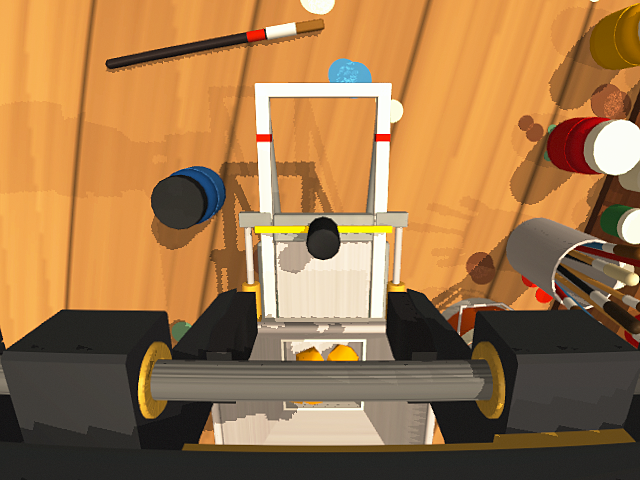

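Emit:
apply_moves(
  steps=[
    [[-0.05, 0.15, 3], [0, 0, 0], 60],
    [[-0.05, 0.15, 6], [0, 0, 0], 60],
    [[-0.05, 0.15, 9], [0, 0, 0], 60],
    [[-0.05, 0.15, 11.5], [0, 0, 0], 60],
    [[-0.05, 0.15, 13], [0, 0, 0], 60],
    [[-0.05, 0.15, 13], [0, 0, 0], 60],
  ],
)

```text
clock: 21.2
tool_pos: [0.5372, -0.1221, 0.1446]
tool_rot: [-3.135, -0.005, 1.814]
wrist_force: [-0.4, -1.0, 0.0]
width: 0.602
```

```bash
python3 -c "
from h import *
print(observe()['q'],observe()['wrist_force'],observe()['tool_pos'])
r=read_camera('wrist');cv2.imwrite('pics/15w.png',r['pixels'])
print(need([.5386,-.1225,.17],1.812,0,True))"
```

```text
[ 0.9143  0.7468 -1.1009  1.8139  0.7519  1.081  -0.2281] [-0.3904 -1.0291  0.0344] [ 0.5372 -0.1221  0.1446]
(array([-0.0629, -0.0016,  1.5724]), array([-0.004 , -0.0042,  0.0022]))
```

View pics/15w.png

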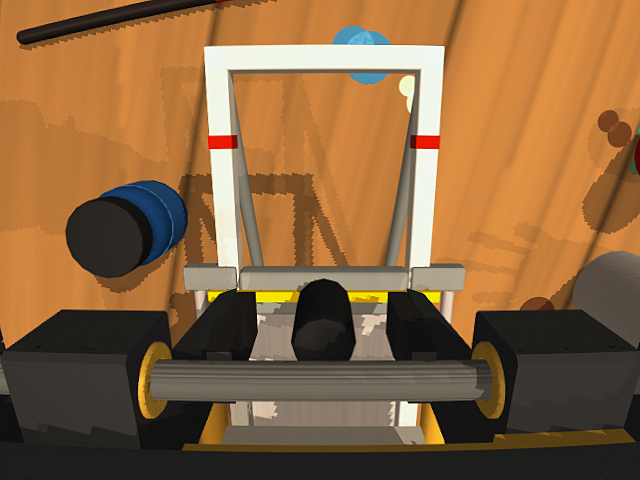

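Emit:
apply_moves(
  steps=[
    [[0, 0, 0.8], [0, 0, 0], 60],
    [[0, 0, 1.5], [0, 0, 0], 60],
    [[0, 0, 1.5], [0, 0, 0], 0],
    [[0, 0, 1.5], [0, 0, 0], 0],
    [[0, 0, 1.5], [0, 0, 0], 0],
    [[0, 0, 1.5], [0, 0, 0], 0],
    [[0, 0, 1.5], [0, 0, 0], 0],
    [[0, 0, 1.5], [0, 0, 0], 0],
    [[0, 0, 1.5], [0, 0, 0], 0],
    [[0, 0, 1.5], [0, 0, 0], 0],
    [[0, 0, 1.5], [0, 0, 0], 0],
  ],
)

```text
clock: 22.17
tool_pos: [0.5382, -0.1227, 0.1329]
tool_rot: [-3.137, -0.002, 1.814]
wrist_force: [-4.6, -0.5, 5.7]
width: 0.264
```

```bash
python3 -c "
from h import *
st=observe();print(st['q'],st['wrist_force'],st['tool_pos'],st['width'])
r=read_camera('wrist');cv2.imwrite('pics/16w.png',r['pixels'])
"
```

```text
[ 0.905   0.7602 -1.0864  1.8219  0.7715  1.0614 -0.2413] [-4.5972 -0.4589  5.726 ] [ 0.5382 -0.1227  0.1329] 0.26366198369523536
```

View pics/16w.png

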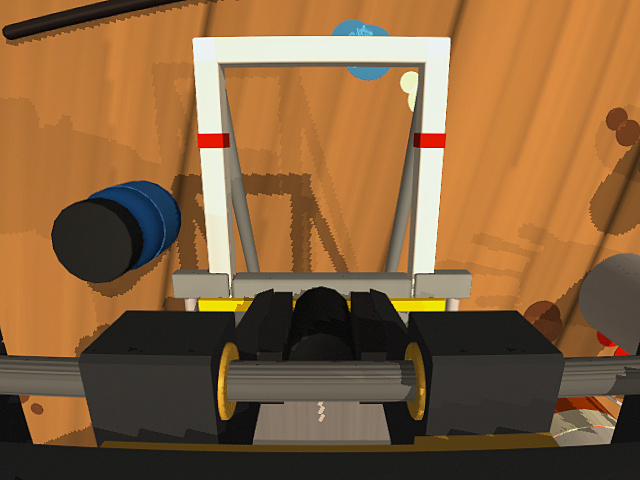

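Emit:
apply_moves(
  steps=[
    [[0.5, 0, -0.2], [0, 0, 0], 0],
    [[1, 0, -0.2], [0, 0, 0], 0],
    [[1.5, 0, -0.2], [0, 0, 0], 0],
    [[2, 0, -0.2], [0, 0, 0], 0],
    [[2.5, 0, -0.2], [0, 0, 0], 0],
    [[3, 0, -0.2], [0, 0, 0], 0],
    [[3.5, 0, -0.2], [0, 0, 0], 0],
    [[4, 0, -0.2], [0, 0, 0], 0],
    [[4.5, 0, -0.2], [0, 0, 0], 0],
    [[5, 0, -0.2], [0, 0, 0], 0],
    [[5.5, 0, -0.2], [0, 0, 0], 0],
    [[6, 0, -0.2], [0, 0, 0], 0],
    [[6.5, 0, -0.2], [0, 0, 0], 0],
    [[7, 0, -0.2], [0, 0, 0], 0],
    [[7, 0, -0.2], [0, 0, 0], 0],
    [[7, 0, -0.2], [0, 0, 0], 0],
  ],
)

```text
clock: 23.55
tool_pos: [0.522, -0.0579, 0.1331]
tool_rot: [-3.137, 0.001, 1.812]
wrist_force: [4.3, -9.2, -15.3]
width: 0.261
```

```bash
python3 -c "
from h import *
st=observe();print(st['q'],st['wrist_force'],st['tool_pos'],st['tool_rot'],st['width'])
r=read_camera('wrist');cv2.imwrite('pics/17w.png',r['pixels'])
r=read_camera('side');cv2.imwrite('pics/17s.png',cv2.resize(r['pixels'][110:230,320:440],None,fx=5,fy=5,interpolation=cv2.INTER_CUBIC))
r=read_camera('top');cv2.imwrite('pics/17t.png',cv2.resize(r['pixels'][170:310,360:560],None,fx=4,fy=4,interpolation=cv2.INTER_CUBIC))
"
```

```text
[ 0.8209  0.7226 -1.1007  1.8905  0.7609  1.0281 -0.3735] [  4.2531  -9.162  -15.2982] [ 0.522  -0.0579  0.1331] [-3.1373  0.0008  1.8119] 0.2614452503651018
```

View pics/17w.png

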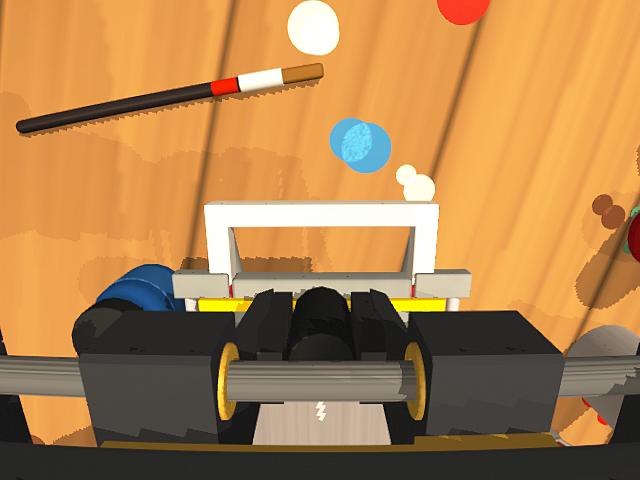

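View pics/17s.png

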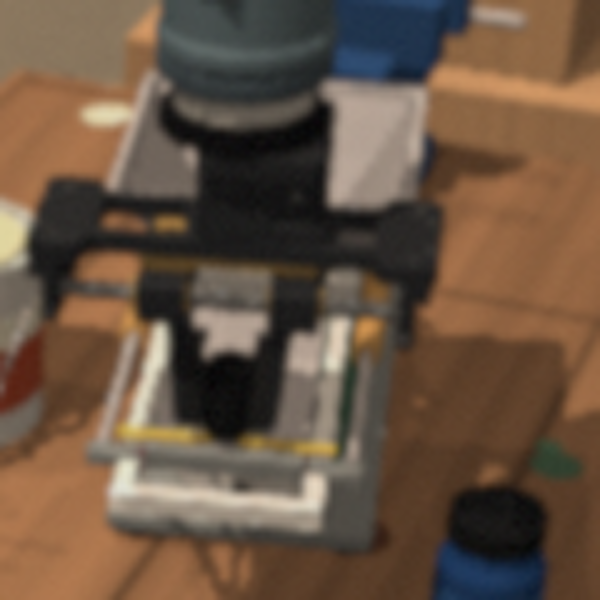

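View pics/17t.png

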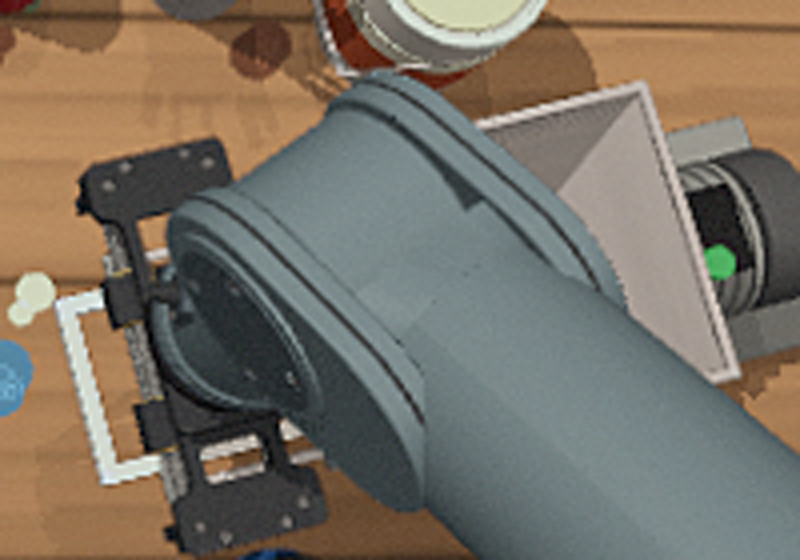

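Emit:
apply_moves(
  steps=[
    [[0.2, 0, 0.15], [0, 0, 0], 0],
    [[0.33, 0, 0.25], [0, 0, 0], 0],
    [[0.33, 0, 0.25], [0, 0, 0], 0],
    [[0.33, 0, 0.25], [0, 0, 0], 0],
    [[0.33, 0, 0.25], [0, 0, 0], 0],
    [[0.33, 0, 0.25], [0, 0, 0], 0],
    [[0.33, 0, 0.25], [0, 0, 0], 0],
    [[0.33, 0, 0.25], [0, 0, 0], 0],
    [[0.33, 0, 0.25], [0, 0, 0], 0],
    [[0.33, 0, 0.25], [0, 0, 0], 0],
  ],
)

```text
clock: 24.53
tool_pos: [0.5213, -0.055, 0.1328]
tool_rot: [-3.137, 0.003, 1.811]
wrist_force: [-4.6, -10.4, 8.3]
width: 0.263
```

```bash
python3 -c "
from h import *
st=observe();print(st['q'],st['wrist_force'],st['tool_pos'],st['tool_rot'],st['width'])
d=st['tool_pos'][:2]-[.5382,-.1227];print(d@[-.2385,.971])
r=read_camera('wrist');cv2.imwrite('pics/18w.png',r['pixels'][230:370,150:480].repeat(2,0).repeat(2,1))
im=r['pixels']
r=read_camera('side');cv2.imwrite('pics/18s.png',cv2.resize(r['pixels'][110:230,320:440],None,fx=5,fy=5,interpolation=cv2.INTER_CUBIC))
cv2.imwrite('pics/18f.png',r['pixels'])
"
```

```text
[ 0.815   0.7213 -1.1007  1.8933  0.7629  1.0275 -0.3827] [ -4.5504 -10.3814   8.3278] [ 0.5213 -0.055   0.1328] [-3.1369  0.003   1.8113] 0.26300073858850537
0.06971079779336412
```

View pics/18w.png

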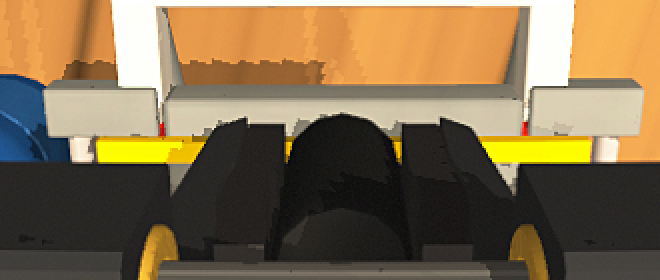

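View pics/18s.png

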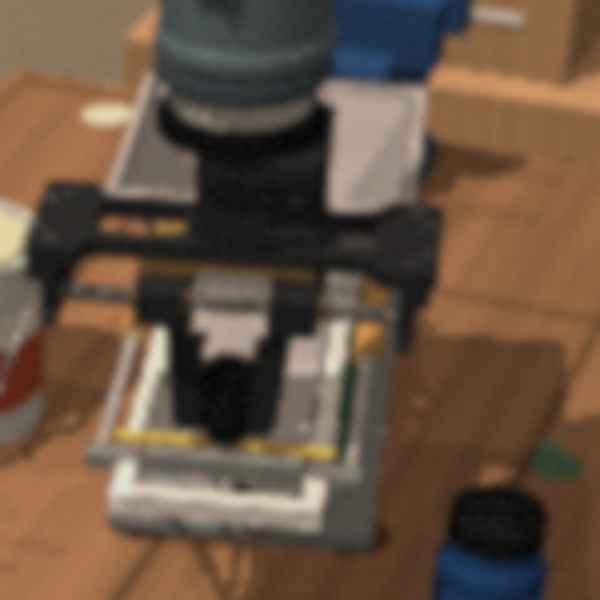

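View pics/18f.png

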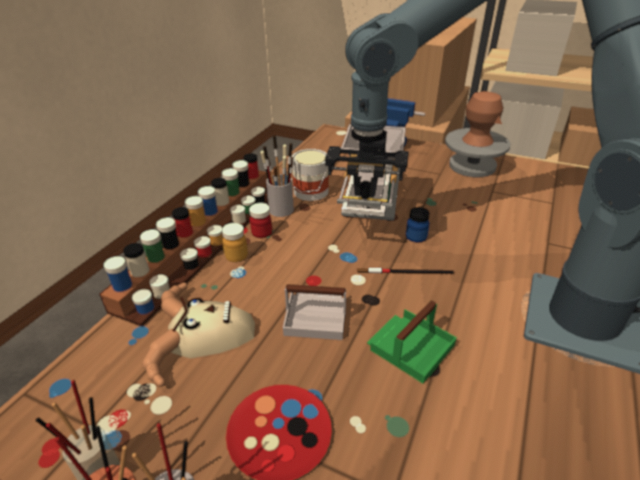

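```bash
python3 -c "
from h import *
r=read_camera('wrist');u=np.array([-.2385,.971]);M=np.array([.568,-.2445])
f=lambda px,z:((onz(r,px,z)[:,:2]-M)@u)
for z in [.138,.142,.146]: print(z,f([[199,304.5],[445,305]],z))
im=r['pixels'].astype(int);b,g,rr=im[...,0],im[...,1],im[...,2]
m=(rr>130)&(g<60)&(b<60);m[:250]=0;m[330:]=0;m[:,:200]=0;m[:,450:]=0
ys,xs=np.nonzero(m);print(len(ys),ys.min(),ys.max(),xs.min(),xs.max())
print('red rows at .134:',f([[231,ys.min()],[231,ys.max()]],.134))
print(proj(r,[*[np.r_[M+u*.195,z] for z in (.134,.138)]]))
"
```

```text
0.138 [0.191 0.191]
0.142 [0.1929 0.1929]
0.146 [0.1947 0.1948]
27 291 297 230 413
red rows at .134: [0.1961 0.1931]
[[321.2856 293.6029]
 [321.2525 297.158 ]]
```

```bash
python3 -c "
from h import *
r=read_camera('wrist')
for im in (cv2.imread('pics/14w.png'),cv2.imread('pics/16w.png'),cv2.imread('pics/17w.png'),r['pixels']):
  im=im.astype(int);b,g,rr=im[...,0],im[...,1],im[...,2]
  m=(rr>180)&(g>160)&(b<60);m[:200]=0;m[330:]=0;m[:,:190]=0;m[:,460:]=0
  ys,xs=np.nonzero(m)
  for lo,hi in((195,235),(412,440)):
    k=(xs>lo)&(xs<hi);print(len(ys),ys[k].min() if k.any() else None,ys[k].mean(),ys[k].max(),end=' | ')
  print()
print(observe()['tool_pos'],observe()['wrist_force'],observe()['clock'])
"
```

```text
<string>:9: RuntimeWarning: Mean of empty slice.
  ret = ret.dtype.type(ret / rcount)
Traceback (most recent call last):
ValueError: zero-size array to reduction operation maximum which has no identity
```

```bash
python3 -c "
from h import *
r=read_camera('wrist')
for im in (cv2.imread('pics/16w.png'),cv2.imread('pics/17w.png'),r['pixels']):
  im=im.astype(int);b,g,rr=im[...,0],im[...,1],im[...,2]
  m=(rr>180)&(g>160)&(b<60);m[:285]=0;m[330:]=0;m[:,:190]=0;m[:,460:]=0
  ys,xs=np.nonzero(m)
  for lo,hi in((195,235),(412,440)):
    k=(xs>lo)&(xs<hi)&(ys>0);print(k.sum(),ys[k].min(),ys[k].mean(),ys[k].max(),end=' | ')
  print()
print(observe()['tool_pos'],observe()['wrist_force'],observe()['clock'])
"
```

```text
394 300 305.0279187817259 310 | 273 300 305.43956043956047 310 | 
413 298 304.79418886198545 311 | 340 298 304.1941176470588 310 | 
423 298 304.7068557919622 311 | 321 298 304.4828660436137 310 | 
[ 0.5213 -0.0551  0.1328] [ -4.0647 -10.6769   8.9437] 24.7833
```

Emit:
apply_moves(
  steps=[
    [[0.03, 0, 0], [0, 0, 0], 0],
    [[0.03, 0, 0], [0, 0, 0], 0],
    [[0.03, 0, 0], [0, 0, 0], 0],
    [[0.03, 0, 0], [0, 0, 0], 0],
    [[0.03, 0, 0], [0, 0, 0], 0],
    [[0.03, 0, 0], [0, 0, 0], 0],
    [[0.03, 0, 0], [0, 0, 0], 0],
    [[0.03, 0, 0], [0, 0, 0], 0],
    [[0.03, 0, 0], [0, 0, 0], 0],
    [[0.03, 0, 0], [0, 0, 0], 0],
  ],
)

```text
clock: 25.62
tool_pos: [0.5213, -0.055, 0.1328]
tool_rot: [-3.137, 0.003, 1.811]
wrist_force: [-3.8, -10.7, 8.7]
width: 0.262
```

```bash
python3 -c "
from h import *
st=observe();d=st['tool_pos'][:2]-[.5382,-.1227];print(d@[-.2385,.971],st['wrist_force'],st['clock'])
r=read_camera('top');cv2.imwrite('pics/19t.png',cv2.resize(r['pixels'][170:310,360:560],None,fx=4,fy=4,interpolation=cv2.INTER_CUBIC))
M=np.array([.568,-.2445,0]);print((proj(r,M+[0,0,.132])-[360,170])*4,(proj(r,M+[0,0,.04])-[360,170])*4)
im=r['pixels'];h=cv2.cvtColor(im,cv2.COLOR_BGR2HSV);m=cv2.inRange(h,(12,140,90),(28,255,255))[200:290,440:560];print(m.astype(bool).sum())
"
```

```text
0.06978147512138048 [ -3.7799 -10.6847   8.716 ] 25.6167
[[487.7669 291.4338]] [[429.7386 315.9695]]
33
```

View pics/19t.png

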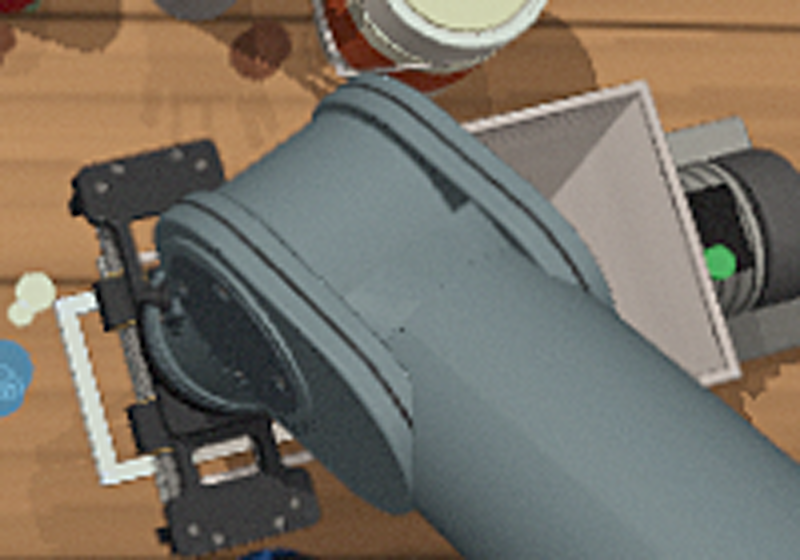

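```bash
python3 -c "
from plant import close_job
print(close_job())"
```

```text
the job is handed in; nothing more can be done
None
```

I poured all five lumps into the hopper with the gate shut and stood the empty tray back on the bench where it started. I then gripped the black knob, pulled the gate out and handed the job in at about 25.7 s, still holding it. One thing could not be seen at the end: whether all five lumps dropped into the mill.

**Last checks**
- **Gate:** By hand travel from shut, it stood at 69.8 mm against the 70 mm line. The pointer had not moved relative to the fingers, so the knob had not slipped. A direct ray-cast of the pointer gave anything from level with the red line to about 4 mm short. It depends on the pointer's height, which I don't know, so I trusted the travel figure.
- **Hold:** The fingers were closed on the knob, with about 11 N sideways on the wrist.
- **Tray:** It was empty and looked flat in the wrist and side pictures taken after I let go.
- **Bystanders:** None looked moved, by eye in the pictures.
- **Lumps:** I counted all five in the hopper throat after the pour. At the end the arm hid the throat from the cameras. The gate had then been open for over two seconds.

**What went wrong**
- **First grasp:** It closed on air above the handle. In the pictures the fingertips sit about 28 mm further back along the tool than the description says, so I allowed for that from then on. The second grasp held without slipping.

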